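# Fit the length stop to the nail-heading press and try its stroke

### The job

Take the length stop out of the wooden rack and fit it in the press's bed channel at the bright filed line: put its oblong foot down through the slot, push it down against its spring, give it a quarter turn so that its foot lies across the channel, and let the spring lift it until the grooves catch the lips. Then try the press: bring the cast lever all the way down to its stop and let it rise again. Leave the other tools and stock on the bench where they lie.

Things in the scene. Friction and masses are not known exactly. Their poses are not given: they have to be found in the camera images.
- stop_grip (a point): Middle of the length stop's post, a flat plain steel post 44 (its x) x 24 (its y) x 56 mm high on a square flange 52 x 52 x 8 mm; z up along it. Post top 28 mm above, flange underside 36 mm below this point. Whole piece 120 mm high, about 0.5 kg; grasp the post across its 24 mm. Starts hanging in the rack's slot, flange on the wood.
- stop_foot (a point): Middle of the underside of the stop's oblong foot, 66 mm below stop_grip, same axes. Foot 50 (x) x 26 (y) x 16 mm high, on a round neck 28 mm thick, 14 mm long; a groove 7 mm wide, 6 mm deep runs along y across its upper face near each end. Same after half a turn; it may be twisted either way. A sprung button, 18 mm round, reaches 26 mm below it.
- rack: Fixed wooden block 130 (its x) x 100 x 66 mm, origin under its centre, with a slot 64 mm long (x) and 34 mm wide through its middle, in which the stop hangs at the start.
- press: Hand press, fixed. Origin on the bench right under the ram; dished die below the ram, column behind (+x), lever to the front (-x). Head 60 mm wide, 250 mm high. Along its y axis, y = -230 to +80 mm, runs a dark steel channel 76 mm wide, its top 62 mm above the bench: slot 32 mm wide, top edges rounded, lips turned down to 10 mm below the top, 64 mm wide inside, floor 44 mm below the top.
- line (a point): Bright line filed across both lips, 170 mm from the ram axis (press y = -170 mm): point mid-slot, level with the lips' top; axes as the press. Height of stop_grip above it: foot in lengthwise, no push +48 mm; flange down on the lips +36 mm (push about 10 N); foot free to turn at +36 to +39 mm; caught, foot across the channel, lips in its grooves +44 mm (spring lifts it with 5 N).
- lever (a joint): Angle of the cast lever in rad: 0 at rest (sloping up 0.42 rad towards its free end), 0.52 when fully down on its stop. A spring returns it; pushing at the pad takes about 4 N at first and 9 N at the stop.
- lever_pad (a point): Middle of the flat top of the lever's palm pad (95 mm long, 36 mm wide); it moves with the lever. It lies 200 mm from the hinge along the lever and 9 mm above the lever's midline, which passes through the hinge pin; the lever points to the press's -x. About 317 mm above the bench at rest, 216 mm with the lever down.
- lever_hinge (a point): Middle of the lever's hinge pin, fixed, 227 mm above the bench; the pin lies along the press's y axis.
- hardie: Bystander: bronze hardie, stepped wedge 60 x 55 x 79 mm, standing on the bench, origin under its centre.
- punch: Bystander: stubby ash-handled punch lying on the bench, 130 mm long, 33 mm thick. Origin under it, near its middle.
- washer_plate: Bystander: rusty square washer plate 100 x 100 x 8 mm lying flat, origin under its centre.
- blank_tray: Bystander: wooden tray 190 x 110 x 22 mm with four bright nail blanks, origin under its centre.

How it is judged:
By the outcome, as a careful person would: the job done as asked, in the order asked, and still so for the second after the job is handed in, with the robot touching nothing.
It also fails if it takes over 67 s, if anything falls off the work surface, if the arm or the gripper's body presses on something with over 40 N, if the wrist force passes 120 N, or if a joint passes its speed limit or range.

### The arm

A 6-joint arm with a two-finger parallel gripper is mounted at the origin on the work surface. World frame = base frame: x ahead of the robot, y to its left, z up, the work surface at z = 0. Lengths are in m, angles in degrees, forces in N, time in s.
With the tool pointing down it reaches from about 0.375 to 0.9 m from the base axis. Payload 3.1 kg.
Tool frame: the origin (TCP) lies at the very end of the fingers, on their centre line; the grasp point (between the pads) lies 19 mm behind it; z points along the fingers, y is the direction in which the jaws open and shut (so a half turn about z gives the same grasp; the last joint's range is limited). The gripper opens to 87 mm and grips with 3 to 60 N. Pads are 19 mm wide; open, the fingers measure 117 mm over their backs; the gripper's body (75 mm by 190 mm) begins 51 mm behind the grasp point.
Start: joints at [-74.284, 30.224, 82.088, -0, 67.689, -10.227], TCP at [0.273, -0.562, 0.223] pointing down, gripper open.
Joint ranges: [-176.69, 176.69], [-43.24, 126.21], [12.49, 139.97], [-82, 262], [0, 151.66], [-163.58, 163.58]. Speed limits (degrees/s): [159.86, 159.86, 180, 180, 180, 180].

### API

Orientations are given as a 3x3 rotation matrix whose columns are the frame's x, y, z axes.
In Python, from rig import read_state, capture, hand_in gives the robot as it stands. The module is installed in compiled form; this text tells all that it offers.
- The arm moves only by the tool send_rows, never from a script. Its argument "moves" is one flat list of numbers, 7 for each row, row after row: the turn, a rotation vector about the world's x, y, z in degrees, then the shift along the world's x, y, z in cm, then the gripper's target within -1 to 1 (fully open at 1, half-way at 0, shut at -1). In form: [rx, ry, rz, tx, ty, tz, hand, rx, ry, rz, tx, ty, tz, hand, ...]. A call has 1 to 20 rows; each row shifts and turns the commanded pose from where the row before left it; what a row does not reach is not made up. A row lasts 1/10 s, in which the tool goes at most 50 mm and 8.59 degrees, less where a joint would pass 70% of its speed; a pose out of reach is approached as far as the arm can. A call with a gripper value outside its range is refused whole. The fingers move at their own pace and stop on an object; the grip force is fixed at half the most. Time passes only in rows, so rows that do not move let the fingers close. It gives the time, the measured TCP pose, the force and the opening at its end, in the units of the state.
- read_state(): the state, without advancing time (a new reading comes with each control period).
- capture(name): name is "side" or "top"; returns a dict with "pixels" (400x640x3 uint8, red, green, blue), "vertical_fov" (degrees; the focal length in pixels is half the picture's height over the tangent of half this angle, whatever the lens; pixels are square), "cx", "cy" (the principal point, pixels), "rvec" (rotation vector, rad) and "tvec" (3), from world to camera coordinates, as OpenCV has them. Camera axes: x right, y down, z forward; pixel columns grow to the right and rows downward; lengths in m; the calibration is good to about 2 mm. A picture is of the moment at which its call begins. There is no depth.
- hand_in(): hands the job in, once; it reports no verdict.
The state is a dict: "time_s": time; "joint_positions": joint angles; "qvel": joint speeds; "tau": joint torques, N m; "position": TCP position; "tcp_rot": TCP orientation; "force": force on the tool from outside, world axes, zero at the start; "moment": the same for the moment, N m; "opening": opening from 0.0 (shut) to 1.0 (fully open).
Only numpy, scipy, OpenCV 4.12 (cv2) and the standard library are available. Lean on these libraries where they do the work, as an engineer would, in place of code of your own. Each camera call takes 0.05 s, during which the arm holds its last target.

## Working session

There is one attempt and no reset: what is moved stays moved. The work goes in short steps, Python scripts to look and compute and a tool call to move; the robot and the scene stay as the last step left them, time stands still between calls to the robot, and variables do not carry over. Pictures are saved under pics/ and viewed, and the job is handed in when it is done.

Besides the shell and the picture viewer there is one more tool, called after "Request:" as name(argument=value, ...), one argument or row to a line, values as JSON. send_rows: Moves the arm, as the interface text tells. Its arguments: {"type":"object","properties":{"moves":{"type":"array","items":{"type":"number"}}},"required":["moves"]}

```bash
ls; mkdir -p pics; python3 - <<'E'
from rig import *
import cv2
print(read_state())
for n in("side","top"):
    c=capture(n); cv2.imwrite(f"pics/{n}0.png",c["pixels"][:,:,::-1]); print({k:v for k,v in c.items() if k!="pixels"})
E
```

```text
pics
{'time_s': 0.0, 'joint_positions': array([-7.42841638e+01,  3.02771382e+01,  8.21572531e+01, -2.36136845e-03,
        6.76871766e+01, -1.02281185e+01]), 'qvel': array([-0.03430293,  0.02614667, -0.00645519,  0.04503926,  0.14543598,
        0.05336168]), 'tau': array([-1.83269374e-03, -4.40053010e+01, -1.76592582e+01,  6.31045480e-02,
        5.83075185e-02, -1.68101919e-04]), 'position': array([ 0.27323883, -0.56129479,  0.22158641]), 'tcp_rot': array([[ 8.99215660e-01,  4.37505226e-01, -6.11415317e-04],
       [ 4.37505521e-01, -8.99213428e-01,  2.03211146e-03],
       [ 3.39266520e-04, -2.09480402e-03, -9.99997748e-01]]), 'force': array([ 0.82113554, -0.55175354, -0.14563292]), 'moment': array([-0.02674247, -0.03706105, -0.03347743]), 'opening': 1.0016654810674912}
{'vertical_fov': 49.73473331176517, 'cx': 313.45570676399655, 'cy': 202.99811107137245, 'rvec': array([ 0.29487414, -2.69282299,  1.42339489]), 'tvec': array([0.53171075, 0.20748993, 1.33208999])}
{'vertical_fov': 50.940209550790335, 'cx': 310.1700967869669, 'cy': 195.34352169252912, 'rvec': array([ 2.18277345, -2.175046  ,  0.10125487]), 'tvec': array([0.05360518, 0.54666908, 1.46620845])}
```

View pics/side0.png

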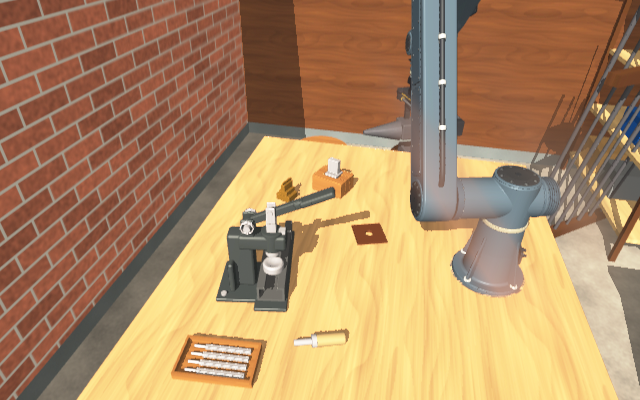

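View pics/top0.png

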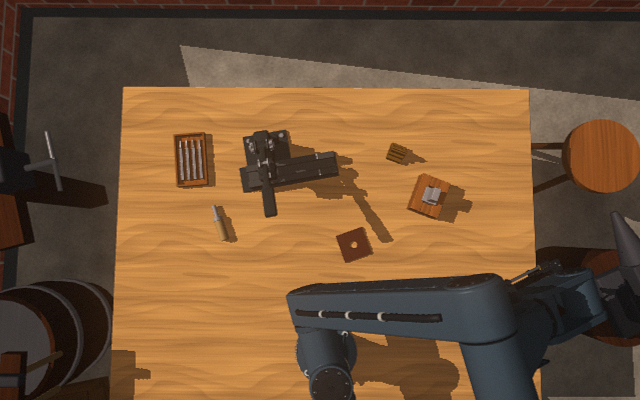

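The side view has the press at about (260,265), the rack at (333,180) and the lever free end at (335,193). The top view has the press ram at about (265,160), the channel running right to (338,165), the lever pad at (270,205) and the rack at (430,196). Next I'll zoom in.

```bash
cat > h.py <<'E'
import numpy as np, cv2
from rig import *
def cal(c):
    H=400; f=H/2/np.tan(np.radians(c["vertical_fov"]/2))
    K=np.array([[f,0,c["cx"]],[0,f,c["cy"]],[0,0,1]]); R=cv2.Rodrigues(np.array(c["rvec"]))[0]
    return K,R,np.array(c["tvec"])
def ray(c,u,v):
    K,R,t=cal(c); d=R.T@np.linalg.inv(K)@np.array([u,v,1.]); return -R.T@t,d
def onz(c,u,v,z):
    o,d=ray(c,u,v); return o+d*(z-o[2])/d[2]
def tri(c1,p1,c2,p2):
    A=[];b=[]
    for c,p in((c1,p1),(c2,p2)):
        o,d=ray(c,*p); d=d/np.linalg.norm(d); P=np.eye(3)-np.outer(d,d); A.append(P); b.append(P@o)
    A=np.vstack(A);b=np.hstack(b); x,r,_,_=np.linalg.lstsq(A,b,rcond=None); return x,np.sqrt(r)
def proj(c,X):
    K,R,t=cal(c); p=(K@(R@np.array(X).T+t[:,None] if np.ndim(X)>1 else K@(R@np.array(X)+t))); return (p[:2]/p[2]).T
def crop(c,name,x0,y0,x1,y1,s):
    im=c["pixels"][y0:y1,x0:x1,::-1]; im=cv2.resize(im,None,fx=s,fy=s,interpolation=cv2.INTER_CUBIC)
    cv2.imwrite("pics/"+name+".png",im)
import pickle
E
python3 - <<'E'
from h import *
s=capture("side");t=capture("top"); pickle.dump((s,t),open("c0.pkl","wb"))
crop(t,"t_press",230,110,350,220,6)
crop(t,"t_rack",380,135,470,225,6)
crop(s,"s_press",210,170,350,310,4)
crop(s,"s_rack",300,150,370,205,8)
for c in(s,t): print(-cal(c)[1].T@cal(c)[2])
E
```

```text
[0.33274536 1.07437842 0.91390572]
[0.4158017  0.06287272 1.50819223]
```

View pics/t_press.png

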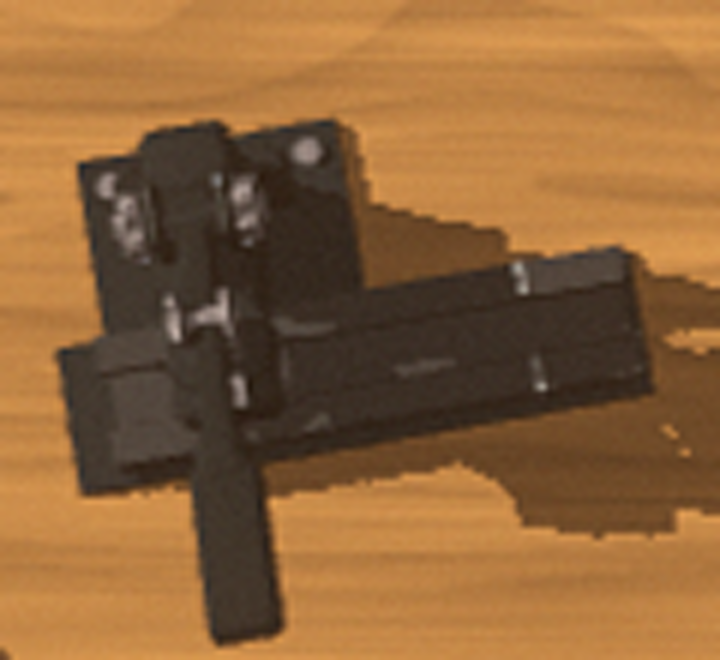

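View pics/t_rack.png

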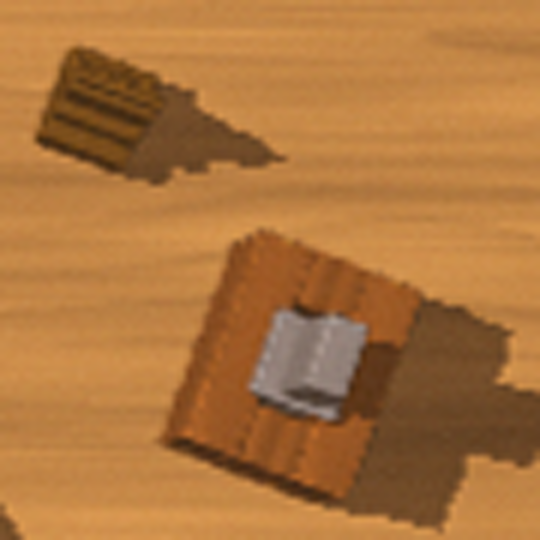

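View pics/s_press.png

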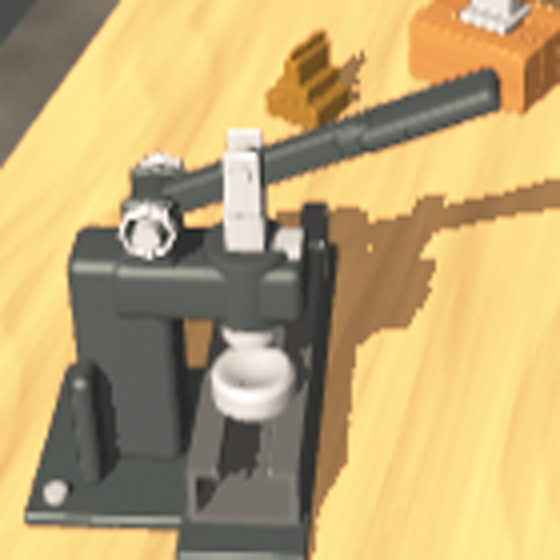

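View pics/s_rack.png

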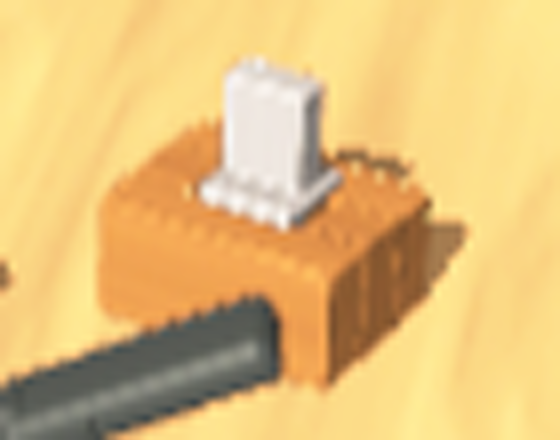

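Top crop: the bright line marks are at about crop (520,277) and (540,373). The stop post is on the rack, with its top near crop (335,345). Now I'll measure.

```bash
python3 - <<'E'
from h import *
s,t=pickle.load(open("c0.pkl","rb"))
im=t["pixels"].astype(int)
# bright marks
g=im.sum(2)/3
print("marks"); 
sub=g[150:180,310:326]; print(np.round(sub[0:28]).astype(int))
def cen(u0,v0,u1,v1,th):
    w=np.clip(g[v0:v1,u0:u1]-th,0,None); V,U=np.mgrid[v0:v1,u0:u1]; return (w*U).sum()/w.sum(),(w*V).sum()/w.sum()
E
python3 - <<'E'
import sys
sys.path.insert(0,'.')
from h import *
s,t=pickle.load(open("c0.pkl","rb"))
# crop px -> image px
def T(x,y,x0=230,y0=110,s_=6): return ((x+.5)/s_-.5+x0,(y+.5)/s_-.5+y0)
for n,p,z in [("markU",(520,277),.062),("markL",(540,373),.062),("cornNE",(627,248),.062),("cornSE",(645,385),.062),("padendL",(215,640),.335),("padendR",(280,630),.335)]:
    print(n,onz(t,*T(*p),z).round(4))
R=lambda x,y:T(x,y,380,135)
for n,p,z in [("rackTL",(262,230),.066),("rackTR",(425,295),.066),("rackBR",(345,497),.066),("rackBL",(170,438),.066)]:
    print(n,onz(t,*R(*p),z).round(4))
E
```

```text
marks
[[ 73  75  72  72  98 139 137 138 134 139 136 135 140 139 137 143]
 [ 75  78  74  71  98 136 134 136 135 134 139 144 139 139 139 139]
 [ 80  77  74  77  76  75  75  74  74  74 102 137 115 102  97  75]
 [ 75  76  76  77  74  85 102  74  67  66  66  65  67  67  69  69]
 [ 71  63  56  56  44 103 155  86  68  71  69  69  68  70  72  69]
 [ 43  44  45  46  44  86 134 105  67  69  68  73  70  69  73  71]
 [ 46  48  48  46  45  51  86 108  68  69  71  73  69  72  70  73]
 [ 46  46  47  50  45  50 103 133  68  71  72  72  71  69  68  71]
 [ 50  45  45  47  48  50 106 144  68  69  71  69  60  55  43  42]
 [ 49  47  46  46  50  44  46  47  38  37  38  40  40  43  46  48]
 [ 46  48  43  41  41  42  43  43  46  47  50  50  48  48  47  50]
 [ 39  41  43  46  46  50  48  50  47  48  50  47  49  48  48  51]
 [ 49  51  50  47  48  46  49  45  46  47  49  51  47  50  49  46]
 [ 47  48  49  47  48  47  50  49  46  46  48  50  48  47  47  48]
 [ 47  49  48  46  48  51  46  50  49  47  51  49  52  47  49  51]
 [ 47  51  46  48  50  47  48  48  48  49  49  50  47  46  50  47]
 [ 47  48  48  46  46 
[... 400 characters left out ...]
8  47  46  44  53  68  63  45  45  48  47  49]
 [ 46  49  48  48  50  47  48  49  53  81  89  48  51  48  47  47]
 [ 48  46  48  48  46  45  48  48  47 108 150  63  54  41  38  37]
 [ 49  48  46  49  48  45  42  41  43  51  57  34  35  37  41  36]
 [ 42  42  43  39  38  35  36  38  39  40  46  37  39  40  43  44]
 [ 35  36  38  36  39  41  41  40  43  43  40  40  43  41  40  44]]
markU [0.6818 0.035  0.062 ]
markL [0.6256 0.0233 0.062 ]
cornNE [ 0.6991 -0.0272  0.062 ]
cornSE [ 0.6188 -0.0375  0.062 ]
padendL [0.46   0.1818 0.335 ]
padendR [0.4648 0.1516 0.335 ]
rackTL [ 0.6224 -0.3363  0.066 ]
rackTR [ 0.5849 -0.4297  0.066 ]
rackBR [ 0.4682 -0.3808  0.066 ]
rackBL [ 0.5017 -0.281   0.066 ]
```

```bash
python3 - <<'E'
from h import *
s,t=pickle.load(open("c0.pkl","rb"))
im=t["pixels"][145:190,265:345,::-1].astype(float)
im=np.clip((im-20)*3,0,255).astype(np.uint8)
cv2.imwrite("pics/enh.png",cv2.resize(im,None,fx=10,fy=10,interpolation=cv2.INTER_CUBIC))
im=s["pixels"][150:205,300:370,::-1]
im=np.clip((s["pixels"][200:320,210:300,::-1].astype(float)-20)*2,0,255).astype(np.uint8)
cv2.imwrite("pics/enhs.png",cv2.resize(im,None,fx=5,fy=5,interpolation=cv2.INTER_CUBIC))
im=t["pixels"][170:220,405:455,::-1]
cv2.imwrite("pics/enhr.png",cv2.resize(im,None,fx=12,fy=12,interpolation=cv2.INTER_CUBIC))
E
```

```text
(no output)
```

View pics/enh.png

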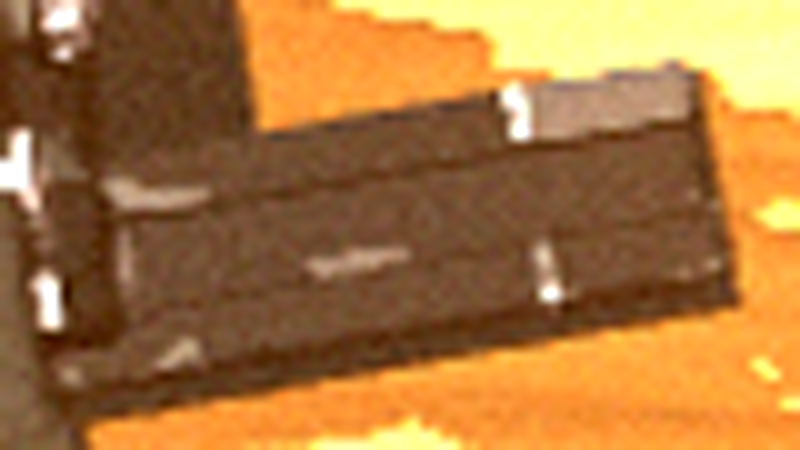

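View pics/enhr.png

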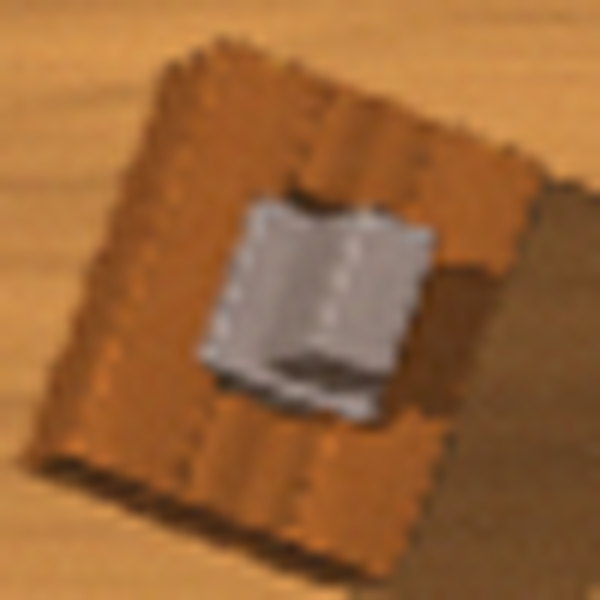

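View pics/enhs.png

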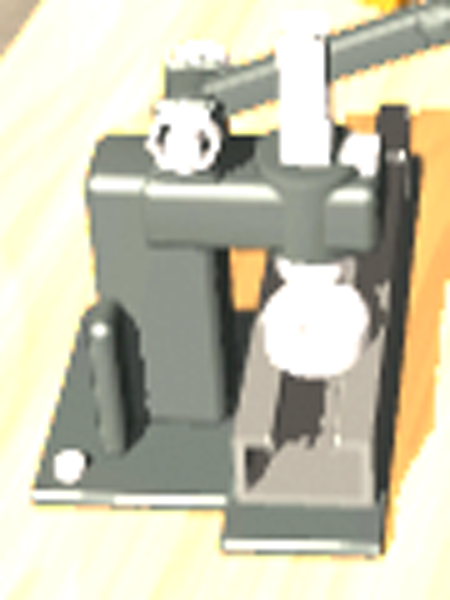

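```bash
cat > m.py <<'E'
from h import *
s,t=pickle.load(open("c0.pkl","rb"))
def Z(x,y,x0,y0,k): return ((x+.5)/k-.5+x0,(y+.5)/k-.5+y0)
TR=lambda x,y:Z(x,y,405,170,12)
SR=lambda x,y:Z(x,y,300,150,8)
print("flange left/near/right, tri:")
for a,b in [((255,205),(200,188)),((200,355),(290,222)),((378,415),(342,180))]:
    print(tri(t,TR(*a),s,SR(*b)), onz(t,*TR(*a),.074).round(4), onz(s,*SR(*b),.074).round(4))
print("post top"); 
for p in [(360,208),(437,230),(390,375),(315,348)]: print(onz(t,*TR(*p),.130).round(4))
for p in [(230,70),(258,62),(322,85),(295,102)]: print(onz(s,*SR(*p),.130).round(4))
E_=lambda x,y:Z(x,y,265,145,10)
print("edges angle")
for a,b in [((265,135),(690,65)),((210,190),(690,120)),((130,315),(700,210)),((90,385),(720,265))]:
    A=onz(t,*E_(*a),.062);B=onz(t,*E_(*b),.062);d=A-B; print(A.round(4),B.round(4),np.degrees(np.arctan2(-d[0],d[1])).round(2))
E
python3 m.py
```

```text
flange left/near/right, tri:
(array([ 0.57383657, -0.342563  ,  0.07163061]), array([0.00014058])) [ 0.5737 -0.3419  0.074 ] [ 0.5731 -0.3386  0.074 ]
(array([ 0.52900643, -0.32696532,  0.06827692]), array([0.00273479])) [ 0.5305 -0.3252  0.074 ] [ 0.5257 -0.3175  0.074 ]
(array([ 0.5120068 , -0.37900179,  0.0641955 ]), array([0.00302586])) [ 0.5135 -0.3758  0.074 ] [ 0.5078 -0.3623  0.074 ]
post top
[ 0.5668 -0.355   0.13  ]
[ 0.5608 -0.3761  0.13  ]
[ 0.5207 -0.3622  0.13  ]
[ 0.528  -0.3418  0.13  ]
[ 0.5638 -0.3562  0.13  ]
[ 0.5522 -0.3673  0.13  ]
[ 0.5189 -0.3521  0.13  ]
[ 0.5286 -0.3328  0.13  ]
edges angle
[0.6733 0.1228 0.062 ] [ 0.6987 -0.0254  0.062 ] 9.71
[0.6539 0.1418 0.062 ] [ 0.6792 -0.0253  0.062 ] 8.63
[0.6099 0.1692 0.062 ] [ 0.6475 -0.0288  0.062 ] 10.76
[0.5854 0.1828 0.062 ] [ 0.6282 -0.0357  0.062 ] 11.1
```

```bash
cat > m2.py <<'E'
from h import *
s,t=pickle.load(open("c0.pkl","rb"))
g=cv2.GaussianBlur(t["pixels"].astype(np.float32).mean(2),(0,0),.6)
def edge(us,v0,sl,sgn,w=2.5):
    P=[]
    for u in us:
        vc=v0+sl*(u-us[0]); vs=np.arange(vc-w,vc+w,.1)
        p=cv2.remap(g,np.full((1,len(vs)),u,np.float32),vs[None].astype(np.float32),cv2.INTER_CUBIC)[0]
        d=np.gradient(p)*sgn; i=np.argmax(d)
        P.append((u,vs[i],d[i]))
    P=np.array(P); 
    for _ in range(3):
        c=np.polyfit(P[:,0],P[:,1],1); r=P[:,1]-np.polyval(c,P[:,0]); P=P[abs(r)<max(.25,2*np.std(r))]
    return c,np.std(r),len(P)
L={}
for n,us,v0,sl,sg in [("farout",np.arange(293,314),157.7,-.165,-1),("farout_lit",np.arange(319,333),152.7,-.165,-1),
  ("farin_lit",np.arange(319,334),158.5,-.165,-1),("nearout_top",np.arange(290,336),179.3,-.18,-1),("nearbot",np.arange(280,336),184,-.19,1)]:
    c,r,k=edge(us,v0,sl,sg); a=onz(t,us[0],np.polyval(c,us[0]),.062);b=onz(t,us[-1],np.polyval(c,us[-1]),.062);d=a-b
    um=317.6; print(n,c.round(3),r.round(2),k,"yaw",np.degrees(np.arctan2(-d[0],d[1])).round(2),"at line",onz(t,um,np.polyval(c,um),.062).round(4))
# mark centroids per row
G=t["pixels"].astype(float).mean(2)
for v in list(range(153,159))+list(range(169,175)):
    u=np.arange(312,323); base=48 if v>160 else 70
    x=np.clip(G[v,312:323]-base,0,None); x[np.abs(u-(315.9+(v-153)*.19))>2.1]=0
    print(v,(x*u).sum()/x.sum())
E
python3 m2.py
```

```text
farout [-1.73000e-01  2.07781e+02] 0.15 19 yaw 10.15 at line [0.6916 0.0303 0.062 ]
farout_lit [-1.52000e-01  2.00928e+02] 0.19 13 yaw 8.99 at line [0.6925 0.0303 0.062 ]
farin_lit [-1.59000e-01  2.09183e+02] 0.14 13 yaw 9.37 at line [0.6713 0.0303 0.062 ]
nearout_top [-1.76000e-01  2.30556e+02] 0.22 41 yaw 10.26 at line [0.6149 0.0302 0.062 ]
nearbot [-1.81000e-01  2.36376e+02] 0.13 49 yaw 10.53 at line [0.6001 0.0301 0.062 ]
153 315.660606060606
154 315.8781094527363
155 316.17052023121386
156 316.7055214723926
157 316.65734265734267
158 316.6716867469879
169 318.7142857142857
170 318.7938144329897
171 319.062893081761
172 319.2627118644068
173 319.44999999999993
174 319.7466918714556
```

Request:
send_rows(
  moves=[0,0,-4.64,2.7,2.0,0,1,0,0,-4.64,2.7,2.0,0,1,0,0,-4.64,2.7,2.0,0,1,0,0,-4.64,2.7,2.0,0,1,0,0,-4.64,2.7,2.0,0,1,0,0,-4.64,2.7,2.0,0,1,0,0,-4.64,2.7,2.0,0,1,0,0,-4.64,2.7,2.0,0,1,0,0,-4.64,2.7,2.0,0,1,0,0,-4.64,2.7,2.0,0,1,0,0,0,0,0,0,0.2],
)

```text
time_s: 1.3
position: [0.5465, -0.3588, 0.2222]
tcp_rot: [[0.938, -0.346, 0.001], [-0.346, -0.938, 0.001], [0.001, -0.002, -1.0]]
force: [-0.1, -1.0, 0.1]
opening: 0.968
```

```bash
python3 - <<'E'
from h import *
s=capture("side");t=capture("top");pickle.dump((s,t),open("c1.pkl","wb"))
crop(s,"s1",290,90,390,220,5);crop(t,"t1",370,130,490,240,6)
print(read_state()["joint_positions"],read_state()["opening"])
E
```

```text
[-4.33780438e+01  3.24607381e+01  7.78063005e+01 -3.67194284e-02
  6.97777026e+01  6.69437460e+01] 0.8942062856580841
```

View pics/s1.png

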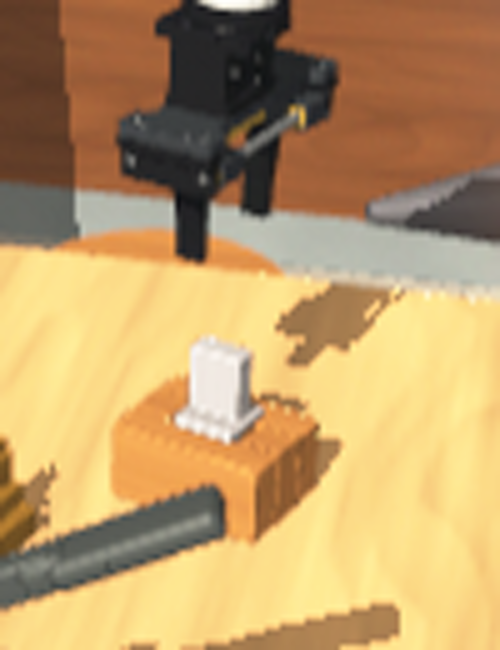

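View pics/t1.png

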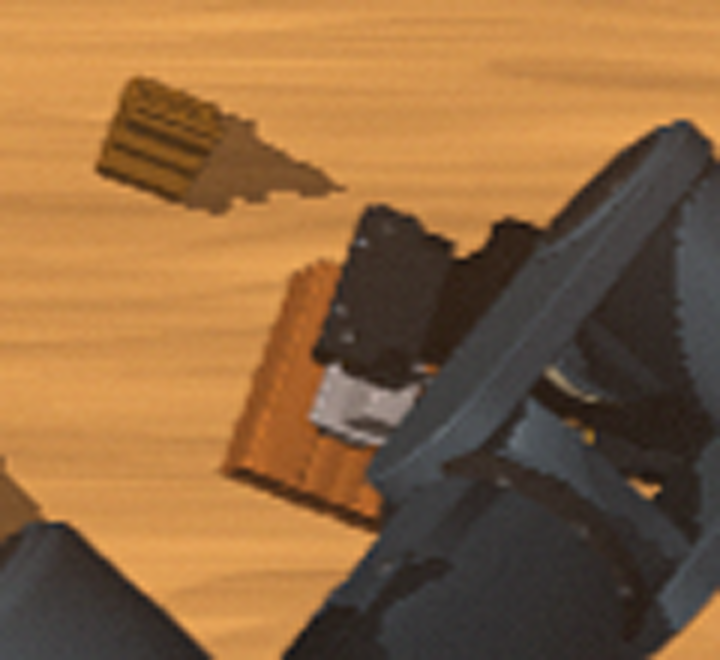

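```bash
python3 - <<'E'
from h import *
s,t=pickle.load(open("c1.pkl","rb"))
def pj(c,X):
    K,R,tt=cal(c);p=K@(R@np.array(X)+tt);return p[:2]/p[2]
p=pj(s,[.5625,-.3157,.2222]);print(p,(p-[290,90]+.5)*5-.5)
p=pj(s,[.5305,-.4019,.2222]);print(p,(p-[290,90]+.5)*5-.5)
print(pj(s,[.5441,-.3588,.130]),pj(s,[.5441,-.3588,.074]))
E
```

```text
[327.59474462 140.95686946] [189.97372311 256.78434728]
[340.14481886 131.92163364] [252.72409431 211.60816822]
[333.53352914 158.59076148] [332.89408754 171.38312501]
```

Request:
send_rows(
  moves=[0,0,0,-0.1,0.08,-3,0.2,0,0,0,-0.1,0,-3,0.2,0,0,0,-0.1,0,-3,0.2,0,0,0,0,0,-2,0.2,0,0,0,0,0,-1.5,0.2,0,0,0,0,0,-1.2,0.2,0,0,0,0,0,0,0.2,0,0,0,0,0,0,0.2],
)

```text
time_s: 2.2
position: [0.5407, -0.3618, 0.0861]
tcp_rot: [[0.937, -0.35, 0.001], [-0.35, -0.937, -0.001], [0.001, 0.0, -1.0]]
force: [0.3, -0.0, 1.3]
opening: 0.598
```

```bash
python3 - <<'E'
from h import *
s=capture("side");crop(s,"s2",290,110,390,210,6);print(read_state()["force"],read_state()["position"])
E
```

```text
[-0.62033482  0.26161949 -0.06872119] [ 0.54100174 -0.36194849  0.08655799]
```

View pics/s2.png

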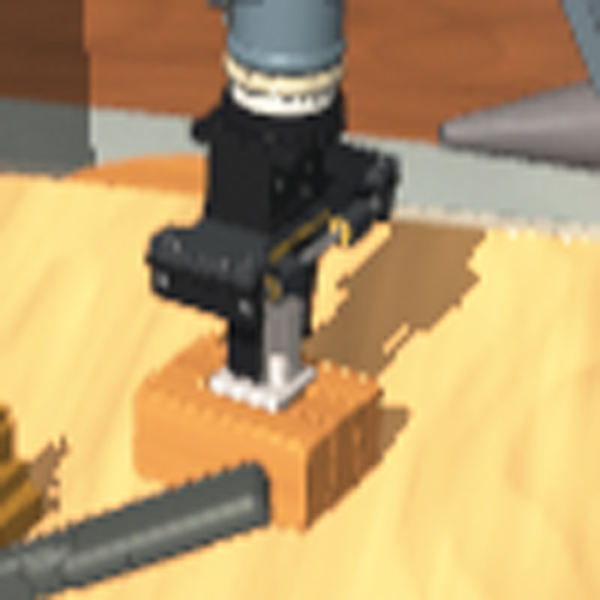

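Request:
send_rows(
  moves=[0,0,0,0.1,0.28,-0.2,0.2,0,0,0,0,0,0,-0.2,0,0,0,0,0,0,-1,0,0,0,0,0,0,-1,0,0,0,0,0,0,-1,0,0,0,0,0,0,-1,0,0,0,0,0,0,-1],
)

```text
time_s: 2.95
position: [0.5416, -0.3581, 0.0837]
tcp_rot: [[0.937, -0.35, 0.0], [-0.35, -0.937, 0.0], [0.0, -0.0, -1.0]]
force: [-0.7, 0.7, 1.3]
opening: 0.27
```

Request:
send_rows(
  moves=[0,0,0,0,0,0.5,-1,0,0,0,0,0,1,-1,0,0,0,0,0,1.5,-1,0,0,0,0,0,2,-1,0,0,0,0,0,2,-1,0,0,0,0,0,2,-1,0,0,0,0,0,1,-1,0,0,0,0,0,0,-1],
)

```text
time_s: 3.75
position: [0.5424, -0.3593, 0.1861]
tcp_rot: [[0.937, -0.35, 0.003], [-0.35, -0.937, -0.003], [0.004, 0.002, -1.0]]
force: [0.6, -0.5, -5.9]
opening: 0.275
```

```bash
python3 - <<'E'
from h import *
s=capture("side");crop(s,"s3",290,80,390,210,5);S=read_state();print(S["force"],S["position"],S["joint_positions"])
E
```

```text
[-0.55057332 -0.71878768 -5.65312676] [ 0.54162667 -0.35864694  0.18448329] [-4.33476812e+01  3.44702806e+01  8.05418182e+01 -4.82138322e-03
  6.48871814e+01  6.71136098e+01]
```

View pics/s3.png

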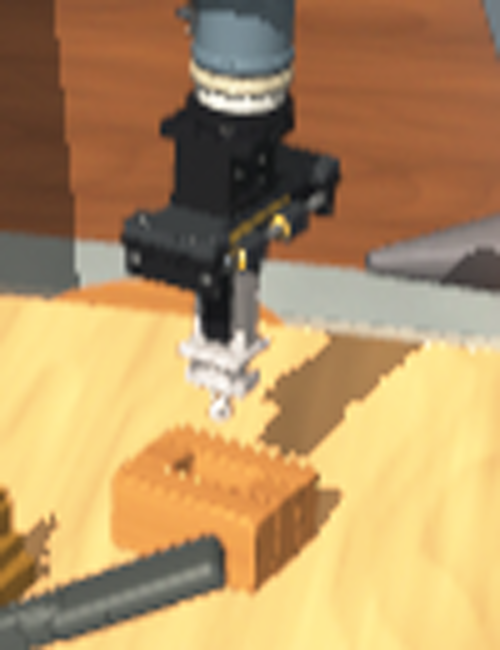

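Request:
send_rows(
  moves=[0,0,8.05,0.74,2.59,0,-1,0,0,8.05,0.74,2.59,0,-1,0,0,8.05,0.74,2.59,0,-1,0,0,8.05,0.74,2.59,0,-1,0,0,8.05,0.74,2.59,0,-1,0,0,8.05,0.74,2.59,0,-1,0,0,8.05,0.74,2.59,0,-1,0,0,8.05,0.74,2.59,0,-1,0,0,8.05,0.74,2.59,0,-1,0,0,8.05,0.74,2.59,0,-1,0,0,8.05,0.74,2.59,0,-1,0,0,8.05,0.74,2.59,0,-1,0,0,8.05,0.74,2.59,0,-1,0,0,8.05,0.74,2.59,0,-1,0,0,8.05,0.74,2.59,0,-1,0,0,0,0,0,0,-1,0,0,0,0,0,0,-1],
)

```text
time_s: 5.5
position: [0.6514, 0.0308, 0.182]
tcp_rot: [[-0.179, 0.984, -0.003], [0.984, 0.179, -0.0], [0.0, -0.003, -1.0]]
force: [-0.1, -0.0, -5.2]
opening: 0.271
```

```bash
python3 - <<'E'
from h import *
s=capture("side");t=capture("top");pickle.dump((s,t),open("c4.pkl","wb"))
crop(s,"s4",200,80,340,260,4);crop(t,"t4",230,100,390,230,5)
P=[];
for _ in range(6):
    S=read_state();P.append(S["position"])
print(np.mean(P,0),np.std(P,0),S["tcp_rot"],S["force"],S["joint_positions"])
E
```

```text
[0.65164395 0.02952507 0.18249717] [1.11022302e-16 0.00000000e+00 0.00000000e+00] [[-1.77660758e-01  9.84089193e-01 -2.26177853e-03]
 [ 9.84091784e-01  1.77660585e-01 -2.78806410e-04]
 [ 1.27458523e-04 -2.27533063e-03 -9.99997403e-01]] [ 0.13267323 -0.31013306 -6.06260325] [-7.18789248e+00  3.48926403e+01  8.00298696e+01 -3.53199454e-02
  6.52040675e+01 -1.74065879e+01]
```

View pics/s4.png

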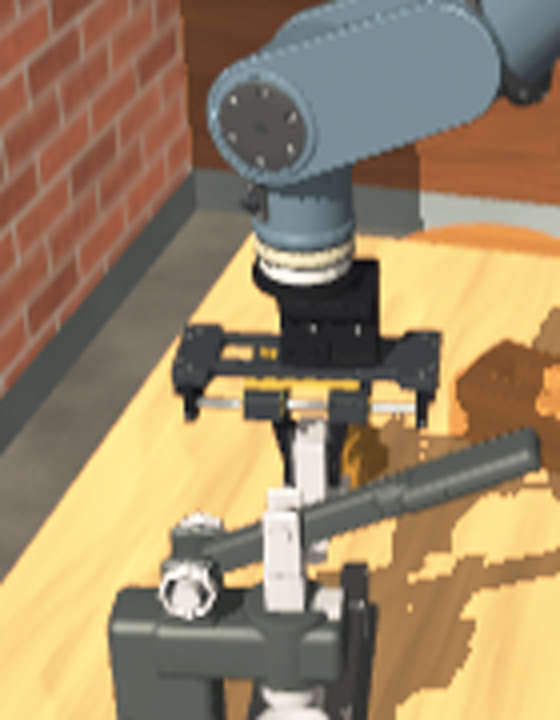

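View pics/t4.png

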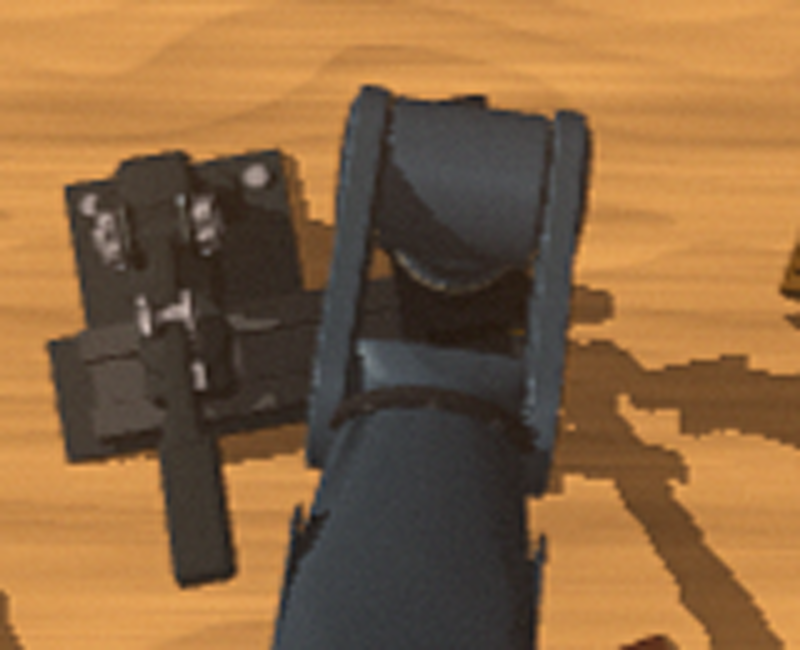

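```bash
python3 - <<'E'
from h import *
s,t=pickle.load(open("c4.pkl","rb"))
def pj(c,X):
    K,R,tt=cal(c);p=K@(R@np.array(X)+tt);return p[:2]/p[2]
c=np.array([.5416,-.3587,0]);ex=np.array([.937,-.35,0]);ey=np.array([.35,.937,0]);g=.2028
for nm,X in [("f+x+y",(26,26,-28)),("f-x+y",(-26,26,-28)),("f-x-y",(-26,-26,-28)),("btn",(0,0,-92)),("foot+x",(25,13,-66)),("foot-x",(-25,13,-66)),("post-x+y top",(-22,12,-5))]:
    x=c+ex*X[0]/1e3+ey*X[1]/1e3+np.array([0,0,g+X[2]/1e3]); p=pj(s,x); print(nm,((p-[290,80]+.5)*5-.5).round(1))
im=cv2.imread("pics/s3.png")[300:430,160:300]; cv2.imwrite("pics/s3z.png",cv2.resize(im,None,fx=4,fy=4,interpolation=cv2.INTER_CUBIC))
E
```

```text
f+x+y [177.8 346.6]
f-x+y [238.5 365.1]
f-x-y [273.  338.3]
btn [221.8 417.6]
foot+x [186.1 385.3]
foot-x [243.5 403.3]
post-x+y top [244.8 328.3]
```

View pics/s3z.png

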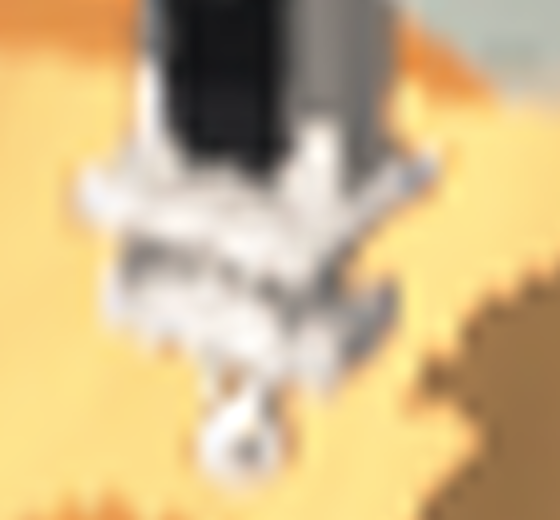

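Request:
send_rows(
  moves=[0,0,0,0.2,0,-1.5,-1,0,0,0,0,0,-1.5,-1,0,0,0,0,0,-1.5,-1,0,0,0,0,0,-1,-1,0,0,0,0,0,-0.8,-1,0,0,0,0,0,0,-1,0,0,0,0,0,0,-1],
)

```text
time_s: 6.3
position: [0.6547, 0.0301, 0.1205]
tcp_rot: [[-0.179, 0.984, 0.0], [0.984, 0.179, -0.0], [-0.0, 0.0, -1.0]]
force: [0.3, -0.3, -4.6]
opening: 0.273
```

```bash
python3 - <<'E'
from h import *
s=capture("side");t=capture("top");pickle.dump((s,t),open("c5.pkl","wb"))
crop(s,"s5",230,150,330,270,6);crop(t,"t5",260,100,380,200,6)
S=read_state();print(S["position"],S["force"],S["moment"])
E
```

```text
[0.65519826 0.03009782 0.12133397] [ 0.3935577   0.4987736  -5.16086119] [-0.00204064 -0.07499919  0.02141974]
```

View pics/s5.png

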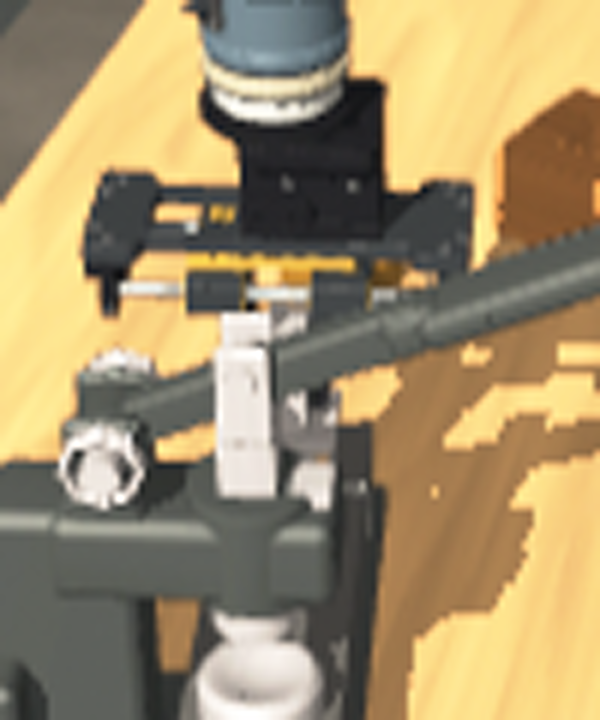

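View pics/t5.png

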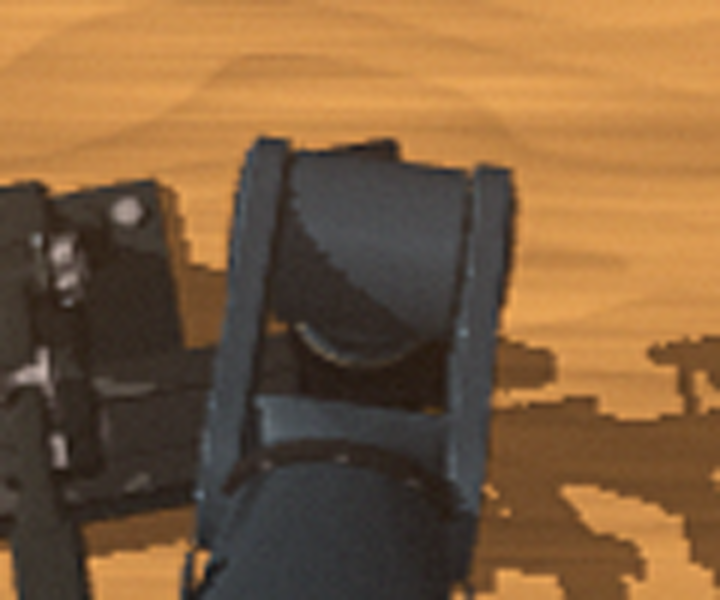

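Request:
send_rows(
  moves=[0,0,0,-0.1,0,-0.4,-1,0,0,0,0,0,-0.4,-1,0,0,0,0,0,-0.4,-1,0,0,0,0,0,-0.3,-1,0,0,0,0,0,0,-1],
)

```text
time_s: 6.9
position: [0.6529, 0.0302, 0.1048]
tcp_rot: [[-0.179, 0.984, -0.001], [0.984, 0.179, 0.0], [0.0, -0.001, -1.0]]
force: [-0.8, 0.1, -5.4]
opening: 0.274
```

```bash
python3 - <<'E'
from h import *
S=read_state();print(S["position"],S["force"],S["moment"])
E
```

```text
[0.65294595 0.03020931 0.10479534] [-0.76824911  0.08416273 -5.37660889] [-0.03246318 -0.07917177  0.02319844]
```

Request:
send_rows(
  moves=[0,0,0,0,0,-0.4,-1,0,0,0,0,0,-0.4,-1,0,0,0,0,0,-0.3,-1,0,0,0,0,0,0,-1],
)

```text
time_s: 7.3
position: [0.6529, 0.0302, 0.0938]
tcp_rot: [[-0.179, 0.984, -0.001], [0.984, 0.179, 0.0], [0.0, -0.001, -1.0]]
force: [-0.5, 0.0, -4.9]
opening: 0.273
```

```bash
python3 - <<'E'
from h import *
S=read_state();print(S["position"],S["force"],S["moment"])
E
```

```text
[0.65290324 0.03016411 0.09379876] [-0.46890856  0.03636623 -4.86208706] [-0.02137174 -0.07015385  0.03879415]
```

Request:
send_rows(
  moves=[0,0,0,0,0,-0.4,-1,0,0,0,0,0,-0.4,-1,0,0,0,0,0,-0.3,-1,0,0,0,0,0,0,-1],
)

```text
time_s: 7.7
position: [0.654, 0.0301, 0.0849]
tcp_rot: [[-0.179, 0.984, 0.001], [0.984, 0.179, -0.0], [-0.0, 0.001, -1.0]]
force: [-2.6, 0.5, 6.8]
opening: 0.273
```

```bash
python3 - <<'E'
from h import *
S=read_state();print(S["position"],S["force"],S["moment"])
E
```

```text
[0.6539628  0.03005962 0.08486239] [-2.58618269  0.54788545  6.8348773 ] [0.03506966 0.4800904  0.00836701]
```

Request:
send_rows(
  moves=[0,0,0,0,0,0,-1,0,0,0,0,0,0,-1],
)

```text
time_s: 7.9
position: [0.654, 0.0301, 0.0853]
tcp_rot: [[-0.179, 0.984, 0.002], [0.984, 0.179, -0.0], [-0.001, 0.001, -1.0]]
force: [-2.8, 0.3, 5.7]
opening: 0.274
```

```bash
python3 - <<'E'
from h import *
S=read_state();print(S["position"],S["force"],S["moment"])
s=capture("side");pickle.dump(s,open("c6.pkl","wb"));crop(s,"s6",260,185,310,260,8)
E
```

```text
[0.65397718 0.03007701 0.08532175] [-2.78479019  0.31554953  5.68003467] [0.02095429 0.51924461 0.02415116]
```

View pics/s6.png

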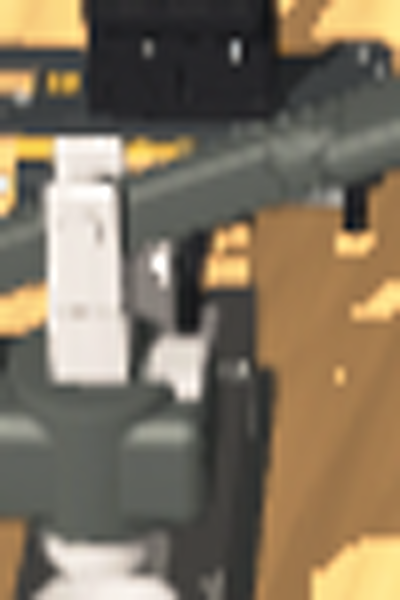

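Request:
send_rows(
  moves=[0,0,0,-0.15,-0.02,0,-1,0,0,0,0,0,0,-1],
)

```text
time_s: 8.15
position: [0.6537, 0.03, 0.0857]
tcp_rot: [[-0.178, 0.984, 0.005], [0.984, 0.178, 0.0], [-0.001, 0.005, -1.0]]
force: [-1.0, 0.8, 5.7]
opening: 0.275
```

```bash
python3 - <<'E'
from h import *
S=read_state();print(S["position"],S["force"],S["moment"])
E
```

```text
[0.65373283 0.03001094 0.08572178] [-0.98429056  0.77021586  5.65711909] [ 0.14869788  0.16300026 -0.02864526]
```

Request:
send_rows(
  moves=[0,0,0,0,0,-0.2,-1,0,0,0,0,0,-0.1,-1,0,0,0,0,0,0,-1],
)

```text
time_s: 8.45
position: [0.6538, 0.03, 0.0829]
tcp_rot: [[-0.179, 0.984, 0.005], [0.984, 0.179, -0.0], [-0.001, 0.005, -1.0]]
force: [-1.2, 1.0, 7.6]
opening: 0.273
```

```bash
python3 - <<'E'
from h import *
S=read_state();print(S["position"],S["force"],S["moment"],S["opening"])
E
```

```text
[0.65375828 0.03001775 0.08289936] [-1.21214875  0.96210801  7.59666264] [0.2235032  0.2601695  0.01376915] 0.27326637190470077
```

Request:
send_rows(
  moves=[0,0,0,0,0,-0.2,-1,0,0,0,0,0,0,-1],
)

```text
time_s: 8.65
position: [0.6538, 0.03, 0.081]
tcp_rot: [[-0.179, 0.984, 0.005], [0.984, 0.179, -0.0], [-0.001, 0.005, -1.0]]
force: [-1.9, -0.3, 8.0]
opening: 0.272
```

```bash
python3 - <<'E'
from h import *
S=read_state();print(S["position"],S["force"],S["moment"],S["opening"])
E
```

```text
[0.65377095 0.03003153 0.08102481] [-1.90463028 -0.32448532  8.04245642] [0.23452453 0.30670568 0.03411723] 0.27180409361523267
```

Request:
send_rows(
  moves=[0,0,0,0,0,-0.1,-1,0,0,0,0,0,0,-1],
)

```text
time_s: 8.85
position: [0.6538, 0.03, 0.0802]
tcp_rot: [[-0.179, 0.984, 0.005], [0.984, 0.179, -0.0], [-0.001, 0.005, -1.0]]
force: [-1.9, 0.9, 10.2]
opening: 0.274
```

```bash
python3 - <<'E'
from h import *
S=read_state();print(S["position"],S["force"],S["moment"],S["opening"])
E
```

```text
[0.65377616 0.03003025 0.08024418] [-1.93726314  0.89191625 10.23785489] [0.20872117 0.40704366 0.01530633] 0.27418540528902025
```

Request:
send_rows(
  moves=[0,0,-6,0,0,0,-1,0,0,-6,0,0,0,-1,0,0,-6,0,0,0,-1,0,0,-6,0,0,0,-1,0,0,-6,0,0,0,-1],
)

```text
time_s: 9.35
position: [0.6539, 0.0298, 0.0804]
tcp_rot: [[0.341, 0.94, 0.005], [0.94, -0.341, -0.0], [0.001, 0.005, -1.0]]
force: [-2.2, -0.7, 9.3]
opening: 0.272
```

```bash
python3 - <<'E'
from h import *
S=read_state();print(S["position"],S["force"],S["moment"],S["opening"])
E
```

```text
[0.65386896 0.02984635 0.08041768] [-2.15882201 -0.68162818  9.2913553 ] [0.0898651  0.38011924 0.03374016] 0.27225682733031203
```

Request:
send_rows(
  moves=[0,0,-6,0,0,0,-1,0,0,-6,0,0,0,-1,0,0,-6,0,0,0,-1,0,0,-6,0,0,0,-1,0,0,-6,0,0,0,-1,0,0,-6,0,0,0,-1,0,0,-6,0,0,0,-1,0,0,-6,0,0,0,-1,0,0,-6,0,0,0,-1,0,0,-6,0,0,0,-1,0,0,0,0,0,0,-1],
)

```text
time_s: 10.45
position: [0.6529, 0.0305, 0.0801]
tcp_rot: [[0.984, 0.177, 0.003], [0.177, -0.984, 0.001], [0.003, -0.0, -1.0]]
force: [-2.7, 1.6, 9.4]
opening: 0.277
```

```bash
python3 - <<'E'
from h import *
S=read_state();print(S["position"],S["force"],S["moment"],S["opening"])
R=S["tcp_rot"];print(np.degrees(np.arctan2(R[1,1],R[0,1])))
s=capture("side");t=capture("top");pickle.dump((s,t),open("c7.pkl","wb"));crop(s,"s7",240,170,320,260,7)
crop(t,"t7",260,100,380,200,6)
E
```

```text
[0.65288134 0.03053246 0.08012072] [-2.67029044  1.56049513  9.38139554] [ 0.39240275  0.58971746 -0.02155992] 0.27660694210197045
-79.82598796471953
```

View pics/s7.png

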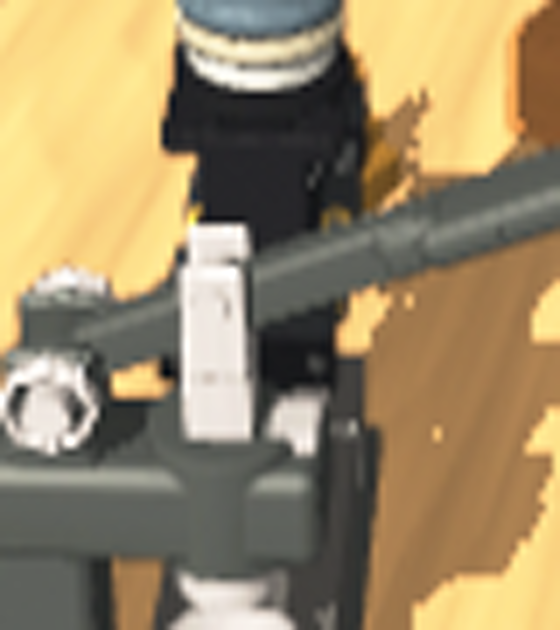

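View pics/t7.png

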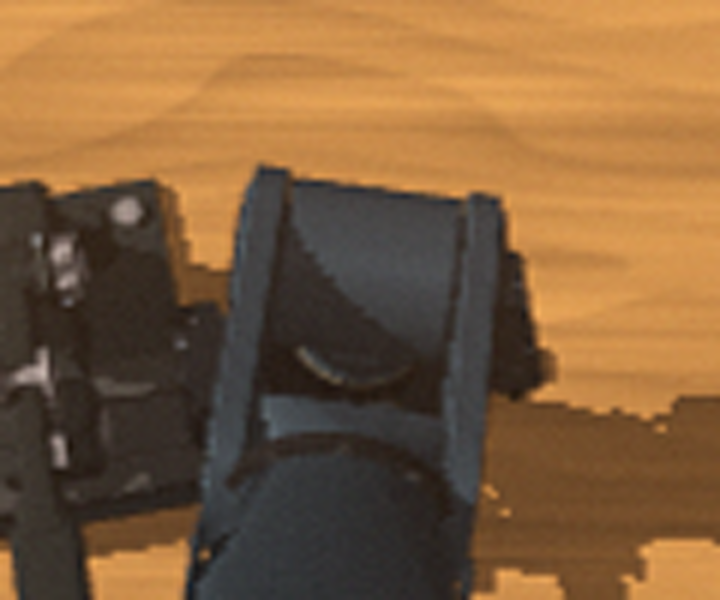

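Request:
send_rows(
  moves=[0,0,0,0,0,0.2,-1,0,0,0,0,0,0.2,-1,0,0,0,0,0,0.2,-1,0,0,0,0,0,0,-1],
)

```text
time_s: 10.95
position: [0.6528, 0.0305, 0.0855]
tcp_rot: [[0.984, 0.178, 0.002], [0.178, -0.984, 0.001], [0.003, -0.0, -1.0]]
force: [-2.7, 2.0, 8.1]
opening: 0.277
```

```bash
python3 - <<'E'
from h import *
S=read_state();print(S["position"],S["force"],S["moment"],S["opening"])
E
```

```text
[0.65277147 0.03052368 0.08550967] [-2.67454726  1.99975019  8.10076973] [0.56833476 0.47554384 0.03613231] 0.2771796487572597
```

Request:
send_rows(
  moves=[0,0,0,0,0,0.1,-1,0,0,0,0,0,0.1,-1,0,0,0,0,0,0,-1],
)

```text
time_s: 11.25
position: [0.6527, 0.0305, 0.0865]
tcp_rot: [[0.984, 0.178, 0.002], [0.178, -0.984, 0.001], [0.002, -0.0, -1.0]]
force: [-1.1, 2.3, 6.2]
opening: 0.277
```

```bash
python3 - <<'E'
from h import *
S=read_state();print(S["position"],S["force"],S["moment"],S["opening"])
E
```

```text
[0.6527438  0.03045941 0.08651515] [-1.10368596  2.32430531  6.16993075] [0.72009531 0.18980345 0.07338926] 0.2771537824197607
```

Request:
send_rows(
  moves=[0,0,0,0,0,0.1,-1,0,0,0,0,0,0.1,-1,0,0,0,0,0,0,-1],
)

```text
time_s: 11.55
position: [0.6527, 0.0304, 0.0877]
tcp_rot: [[0.984, 0.178, 0.002], [0.178, -0.984, 0.001], [0.002, -0.0, -1.0]]
force: [1.0, 3.6, 3.4]
opening: 0.272
```

```bash
python3 - <<'E'
from h import *
S=read_state();print(S["position"],S["force"],S["moment"],S["opening"])
E
```

```text
[0.65273048 0.0303991  0.08765015] [1.03970095 3.64492304 3.40360773] [ 1.02086098 -0.251345    0.01511475] 0.27194159730998907
```

Request:
send_rows(
  moves=[0,0,3,0,0,0,-1,0,0,0,0,0,0,-1],
)

```text
time_s: 11.75
position: [0.6524, 0.0298, 0.0877]
tcp_rot: [[0.973, 0.23, 0.001], [0.23, -0.973, -0.0], [0.001, 0.0, -1.0]]
force: [0.3, 2.7, 4.6]
opening: 0.272
```

```bash
python3 - <<'E'
from h import *
S=read_state();print(S["position"],S["force"],S["moment"],S["opening"])
R=S["tcp_rot"];print(np.degrees(np.arctan2(R[1,1],R[0,1])))
E
```

```text
[0.65235725 0.02984707 0.0876646 ] [0.2657384  2.72403506 4.57888366] [ 0.69534356 -0.09375402  0.07831706] 0.2718738679868995
-76.71032316772276
```

Request:
send_rows(
  moves=[0,0,-3,0,0,0,-1,0,0,-3,0,0,0,-1,0,0,0,0,0,0,-1],
)

```text
time_s: 12.05
position: [0.6523, 0.0297, 0.0877]
tcp_rot: [[0.992, 0.126, 0.001], [0.126, -0.992, -0.0], [0.001, 0.0, -1.0]]
force: [0.2, 1.9, 4.2]
opening: 0.274
```

```bash
python3 - <<'E'
from h import *
S=read_state();print(S["position"],S["force"],S["moment"],S["opening"])
E
```

```text
[0.65225086 0.02965943 0.08768327] [0.21684471 1.90258088 4.17792604] [ 0.57946362 -0.03886356  0.03358605] 0.2737346640150907
```

Request:
send_rows(
  moves=[0,0,3,0,0,0,-1,0,0,0,0,0,0,-0.4,0,0,0,0,0,0,-0.2,0,0,0,0,0,0,0.1,0,0,0,0,0,0,0.2,0,0,0,0,0,1,0.2,0,0,0,0,0,2,0.2,0,0,0,0,0,3,0.2,0,0,0,0,0,3,0.2,0,0,0,0,0,4,0.2,0,0,0,0,0,4,0.2,0,0,0,-1,0,4,0.2,0,0,0,-3,0,4,0.2,0,0,0,-4,-1,0,0.2,0,0,0,-4,-2,0,0.2,0,0,0,-4,-3,0,0.2,0,0,0,-3,-3,0,-1],
)

```text
time_s: 13.75
position: [0.4592, -0.0601, 0.3384]
tcp_rot: [[0.984, 0.18, 0.0], [0.18, -0.984, -0.001], [0.0, 0.001, -1.0]]
force: [0.9, -1.1, -0.7]
opening: 0.561
```

```bash
python3 - <<'E'
from h import *
S=read_state();print(S["position"],S["force"],S["moment"],S["opening"])
s=capture("side");t=capture("top");pickle.dump((s,t),open("c8.pkl","wb"));crop(s,"s8",230,150,350,270,6)
crop(t,"t8",260,120,360,200,8)
E
```

```text
[ 0.45921195 -0.06007549  0.33840794] [ 0.93351138 -1.05656707 -0.66910908] [0.02575844 0.05534907 0.00311326] 0.5613521142864314
```

View pics/s8.png

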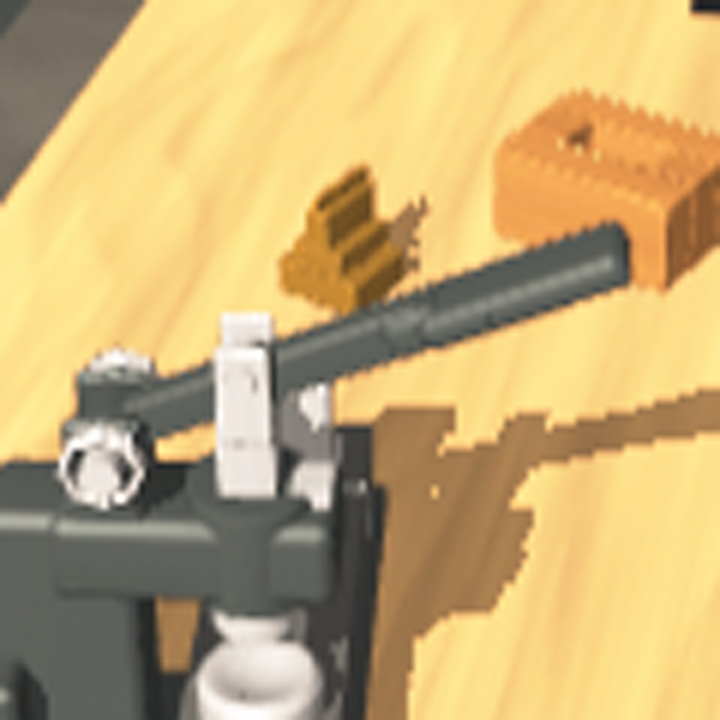

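View pics/t8.png

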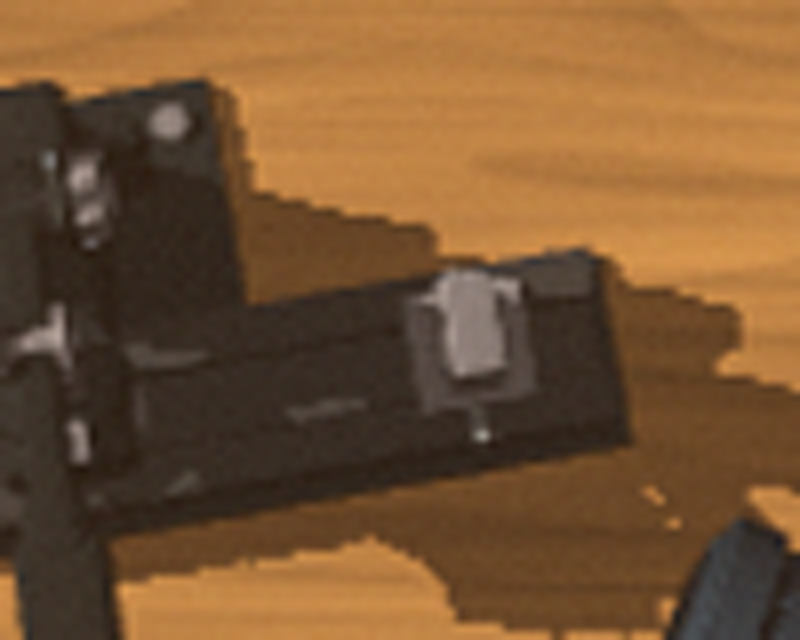

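```bash
python3 - <<'E'
from h import *
s,t=pickle.load(open("c8.pkl","rb"))
def pj(c,X):
    K,R,tt=cal(c);p=K@(R@np.array(X)+tt);return p[:2]/p[2]
Z=lambda x,y:((x+.5)/8-.5+260,(y+.5)/8-.5+120)
print("flange centre", onz(t,*Z(472,345),.078), "post", onz(t,*Z(472,322),.134),onz(t,*Z(472,322),.130))
fl=[onz(t,*Z(*p),.078) for p in [(408,300),(518,280),(535,390),(427,412)]];print(np.array(fl).round(4))
ex=np.array([.984,.178,0]);ey=np.array([-.178,.984,0]);c=np.array([.6533,.0302,.062])
for h in (.044,.040):
  for X in [(-22,12,28),(-22,-12,28),(22,12,28),(22,-12,28),(-22,12,-28),(-26,26,-28),(-26,26,-36),(26,26,-28)]:
    x=c+ex*X[0]/1e3+ey*X[1]/1e3+np.array([0,0,h+X[2]/1e3]); print(h,X,"side",((pj(s,x)-[230,150]+.5)*6-.5).round(1),"top",((pj(t,x)-[260,120]+.5)*8-.5).round(1))
im=cv2.imread("pics/s8.png")[340:540,200:420];cv2.imwrite("pics/s8z.png",cv2.resize(np.clip(im.astype(float)*1.3,0,255).astype(np.uint8),None,fx=3,fy=3,interpolation=cv2.INTER_CUBIC))
E
```

```text
flange centre [0.6547014  0.02728663 0.078     ] post [0.65496775 0.02869507 0.134     ] [0.65566392 0.02859559 0.13      ]
[[6.742e-01 5.490e-02 7.800e-02]
 [6.831e-01 7.500e-03 7.800e-02]
 [6.353e-01 2.000e-04 7.800e-02]
 [6.255e-01 4.660e-02 7.800e-02]]
0.044 (-22, 12, 28) side [328.5 389. ] top [449.2 382.8]
0.044 (-22, -12, 28) side [332.5 361.9] top [506.3 372.8]
0.044 (22, 12, 28) side [242.9 386.2] top [430.5 279.2]
0.044 (22, -12, 28) side [248.1 359.3] top [487.5 269.3]
0.044 (-22, 12, -28) side [330.7 475.4] top [446.8 402.9]
0.044 (-26, 26, -28) side [336.1 492.2] top [416.3 417.6]
0.044 (-26, 26, -36) side [336.4 504.3] top [416.2 420.2]
0.044 (26, 26, -28) side [236.4 488.9] top [395.2 299.8]
0.04 (-22, 12, 28) side [328.7 395.3] top [449.  384.3]
0.04 (-22, -12, 28) side [332.6 368.2] top [506.  374.3]
0.04 (22, 12, 28) side [243.2 392.6] top [430.4 281. ]
0.04 (22, -12, 28) side [248.4 365.5] top [487.2 271.1]
0.04 (-22, 12, -28) side [330.8 481.5] top [446.6 404.2]
0.04 (-26, 26, -28) side [336.2 498.2] top [416.2 418.9]
0.04 (-26, 26, -36) side [336.5 510.3] top [416.1 421.6]
0.04 (26, 26, -28) side [236.7 495. ] top [395.2 301.4]
```

View pics/s8z.png

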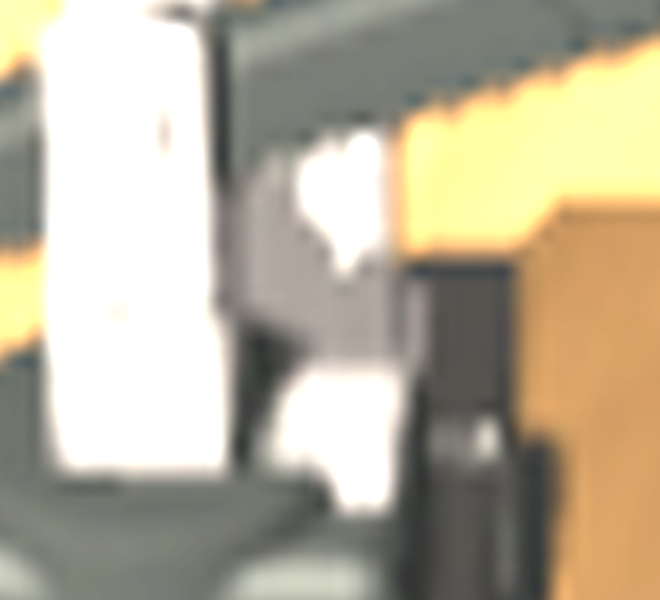

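```bash
python3 - <<'E'
from h import *
s,t=pickle.load(open("c8.pkl","rb"))
g=t["pixels"].astype(float).mean(2)
print(np.arange(308,332))
for v in range(152,176): print(v,np.round(g[v,308:332]).astype(int))
def pj(c,X):
    K,R,tt=cal(c);p=K@(R@np.array(X)+tt);return p[:2]/p[2]
ex=np.array([.984,.178,0]);ey=np.array([-.178,.984,0]);c=np.array([.6533,.0302,.062])
for X in [(0,12,72),(0,-12,72),(-20,26,16),(-20,-26,16),(-22,0,72),(22,0,72),(-26,0,16)]: print(X,pj(t,c+ex*X[0]/1e3+ey*X[1]/1e3+[0,0,X[2]/1e3]).round(2))
for X in [(-38,0,0),(-16,0,0),(-38,-60,0)]: print("side",((pj(s,c+ex*X[0]/1e3+ey*X[1]/1e3)-[230,150]+.5)*6-.5).round(1))
E
```

```text
[308 309 310 311 312 313 314 315 316 317 318 319 320 321 322 323 324 325
 326 327 328 329 330 331]
152 [ 73  75  74  73  76  74  73  70  73  67  68  69  95 129 109 100  92  76
  62  61  63  61  66  70]
153 [73 75 73 72 72 72 71 83 96 78 78 72 65 59 60 60 62 63 67 67 67 68 66 67]
154 [ 70  71  69  59  56  53  57 102 135 124 141 130 118  81  82  74  68  66
  69  68  71  69  69  70]
155 [ 48  43  43  41  40  44  93 150 135 127 132 129 127 127 147 140 127  54
  65  71  67  67  69  67]
156 [ 45  44  48  50  55  75 113 151 130 128 135 130 126 116 100 129 119  40
  50  68  67  67  71  69]
157 [ 44  49  61  81  98 131 134 148 132 132 131 131 131 115  61  88 105  49
  42  42  43  40  42  35]
158 [ 47  45  60  72  69  64  81 131 132 132 130 128 130 116  62  72  69  56
  38  38  38  40  47  45]
159 [ 45  48  57  72  71  69  62  90 138 133 129 125 128 113  69  70  73  69
  46  46  46  46  47  45]
160 [ 42  43  54  76  72  73  61  86 142 132 127 128 128 119  90  71  72  67
  43  47  45  47  45  46]
161 [ 36  33  50  77  74  71  64  99 150 131 130 127 128 124 107  62  72  68
  47  44  44  45  43  
[... 806 characters left out ...]
43 44 44 46 45 45 47 47]
171 [41 47 48 47 54 69 57 47 42 42 54 72 60 44 45 43 45 45 46 44 47 47 42 44]
172 [46 44 42 45 46 42 44 44 44 41 49 66 62 43 45 46 45 44 46 45 46 46 44 44]
173 [41 48 46 45 44 44 45 42 45 44 49 75 85 47 45 47 45 45 46 42 39 38 38 34]
174 [ 46  44  45  44  46  46  44  46  45  45  44 104 147  63  51  36  35  34
  33  36  35  34  38  36]
175 [46 48 43 42 44 40 45 43 40 36 41 47 56 32 34 37 35 38 36 36 35 39 40 40]
(0, 12, 72) [314.54 160.93]
(0, -12, 72) [321.67 159.69]
(-20, 26, 16) [311.3  170.06]
(-20, -26, 16) [326.18 167.45]
(-22, 0, 72) [319.28 166.79]
(22, 0, 72) [316.94 153.85]
(-26, 0, 16) [319.05 170.46]
side [363.2 486.4]
side [321.9 485. ]
side [371.3 419.2]
```

Request:
send_rows(
  moves=[0,0,0,3,3,0,0.2,0,0,0,4,3,0,0.2,0,0,0,4,2,0,0.2,0,0,0,4,1,0,0.2,0,0,0,3,0,-4,0.2,0,0,0,1,0,-4,0.2,0,0,0,0,0,-4,0.2,0,0,0,0,0,-4,0.2,0,0,0,0,0,-3,0.2,0,0,0,0,0,-3,0.2,0,0,0,0,0,-2,0.2,0,0,0,0,0,-1,0.2,0,0,0,0,0,0,0.2,0,0,0,0,0,0,0.2],
)

```text
time_s: 15.25
position: [0.653, 0.0302, 0.0885]
tcp_rot: [[0.984, 0.179, 0.002], [0.179, -0.984, -0.0], [0.002, 0.001, -1.0]]
force: [0.0, -0.8, 1.2]
opening: 0.596
```

```bash
python3 - <<'E'
from h import *
S=read_state();print(S["position"],S["force"],S["moment"],S["opening"])
E
```

```text
[0.65303685 0.03016244 0.08850338] [ 0.01788471 -0.75717507  1.1994902 ] [ 0.06069194 -0.0404066   0.0258002 ] 0.5963114028933193
```

Request:
send_rows(
  moves=[0,0,0,0,0,0,-0.2,0,0,0,0,0,0,-0.5,0,0,0,0,0,0,-1,0,0,0,0,0,0,-1,0,0,0,0,0,0,-1,0,0,0,0,0,0,-1],
)

```text
time_s: 15.85
position: [0.6522, 0.0298, 0.088]
tcp_rot: [[0.984, 0.179, 0.001], [0.179, -0.984, -0.0], [0.001, 0.0, -1.0]]
force: [-0.1, -0.7, 2.4]
opening: 0.272
```

```bash
python3 - <<'E'
from h import *
S=read_state();print(S["position"],S["force"],S["moment"],S["opening"])
E
```

```text
[0.65217367 0.02975172 0.08804144] [-0.13777681 -0.73287473  2.39254128] [-0.02406738  0.10718863 -0.00452076] 0.27166295812144337
```

Request:
send_rows(
  moves=[0,0,0,0,0,0.2,-1,0,0,0,0,0,0,-1],
)

```text
time_s: 16.05
position: [0.6521, 0.0298, 0.0881]
tcp_rot: [[0.984, 0.179, 0.0], [0.179, -0.984, -0.0], [-0.0, 0.0, -1.0]]
force: [3.0, -0.5, -9.5]
opening: 0.276
```

```bash
python3 - <<'E'
from h import *
S=read_state();print(S["position"],S["force"],S["moment"],S["opening"])
E
```

```text
[0.65209748 0.0297508  0.08809165] [ 3.00888046 -0.47067056 -9.5080137 ] [-0.13716439 -0.73769919  0.01334636] 0.2762550252353351
```

Request:
send_rows(
  moves=[0,0,0,0,0,-0.2,-1,0,0,0,0,0,-0.3,-1,0,0,0,0,0,-0.2,-1,0,0,0,-0.03,0.17,0,-1,0,0,0,0,0,0,-1],
)

```text
time_s: 16.55
position: [0.6522, 0.0301, 0.0847]
tcp_rot: [[0.984, 0.18, 0.001], [0.18, -0.984, -0.003], [0.001, 0.003, -1.0]]
force: [-1.8, -3.8, 7.3]
opening: 0.274
```

```bash
python3 - <<'E'
from h import *
S=read_state();print(S["position"],S["force"],S["moment"],S["opening"])
E
```

```text
[0.65218192 0.03013699 0.08472939] [-1.78034835 -3.77847033  7.25125314] [-0.86447819  0.3458403  -0.04151352] 0.2743879196423301
```

Request:
send_rows(
  moves=[0,0,0,-0.03,0.15,-0.2,-1,0,0,0,0,0,-0.1,-1,0,0,0,0,0,0,-1],
)

```text
time_s: 16.85
position: [0.6523, 0.0309, 0.0821]
tcp_rot: [[0.984, 0.18, 0.002], [0.18, -0.984, -0.004], [0.002, 0.004, -1.0]]
force: [-1.3, -4.8, 8.8]
opening: 0.273
```

```bash
python3 - <<'E'
from h import *
S=read_state();print(S["position"],S["force"],S["moment"],S["opening"])
E
```

```text
[0.65228417 0.03089981 0.08211426] [-1.30388953 -4.76183683  8.79620328] [-1.18958523  0.40596472  0.01149916] 0.272973445449932
```

Request:
send_rows(
  moves=[0,0,0,-0.01,0.08,0.2,-1,0,0,0,0,0,0.2,-1,0,0,0,0,0,0.2,-1,0,0,0,0,0,0.2,-1,0,0,0,0,0,0.1,-1,0,0,0,0,0,0,-1],
)

```text
time_s: 17.45
position: [0.6523, 0.0316, 0.0881]
tcp_rot: [[0.984, 0.18, 0.002], [0.18, -0.984, -0.004], [0.001, 0.004, -1.0]]
force: [3.8, -5.2, -7.9]
opening: 0.273
```

```bash
python3 - <<'E'
from h import *
S=read_state();print(S["position"],S["force"],S["moment"],S["opening"])
E
```

```text
[0.6522584  0.0316429  0.08807325] [ 3.83998101 -5.19006643 -7.89375786] [-1.1693506  -0.61754     0.06420667] 0.27331000357778745
```

Request:
send_rows(
  moves=[0,0,0,0,0,-0.1,-1,0,0,0,0.02,-0.15,0,-1,0,0,0,0,0,0,-1],
)

```text
time_s: 17.75
position: [0.6523, 0.0315, 0.088]
tcp_rot: [[0.984, 0.179, 0.002], [0.179, -0.984, -0.001], [0.002, 0.002, -1.0]]
force: [1.2, -4.0, -1.1]
opening: 0.275
```

```bash
python3 - <<'E'
from h import *
S=read_state();print(S["position"],S["force"],S["moment"],S["opening"])
E
```

```text
[0.65226702 0.03149232 0.08804657] [ 1.15610977 -3.95204255 -1.09294097] [-0.80489658 -0.37491576 -0.01851916] 0.27506498524242473
```

Relax a bit more, then release and retreat to look.

Request:
send_rows(
  moves=[0,0,0,0.01,-0.1,0,-1,0,0,0,0,0,0,-0.4,0,0,0,0,0,0,-0.2,0,0,0,0,0,0,0.1,0,0,0,0,0,0,0.2,0,0,0,0,0,1,0.2,0,0,0,0,0,2,0.2,0,0,0,0,0,3,0.2,0,0,0,0,0,3,0.2,0,0,0,0,0,4,0.2,0,0,0,0,0,4,0.2,0,0,0,-1,0,4,0.2,0,0,0,-3,0,4,-0.5,0,0,0,-4,-1,1,-1,0,0,0,-4,-2,1,-1,0,0,0,-4,-3,1,-1,0,0,0,-3,-3,0,-1],
)

```text
time_s: 19.45
position: [0.4604, -0.058, 0.3696]
tcp_rot: [[0.984, 0.18, 0.003], [0.18, -0.984, -0.001], [0.003, 0.002, -1.0]]
force: [0.2, -1.8, 0.6]
opening: 0.234
```

```bash
cat > chk.py <<'E'
from h import *
import sys
n=sys.argv[1]
S=read_state();print(S["position"],S["force"],S["opening"])
s=capture("side");t=capture("top");pickle.dump((s,t),open(f"c{n}.pkl","wb"));crop(s,"s"+n,200,140,350,290,5)
crop(t,"t"+n,230,120,360,230,6)
g=t["pixels"].astype(float).mean(2)
for v in (159,160,161,162,163,167,168,169): print(v,np.round(g[v,308:332]).astype(int))
E
python3 chk.py 9
```

```text
[ 0.46039213 -0.05801717  0.36956791] [ 0.244608   -1.78443683  0.55378325] 0.2342396737855877
159 [ 48  52  71  70  72  64  98 155 132 130 129 129 124 106  59  74  65  47
  44  46  48  44  47  45]
160 [ 44  50  63  74  71  64  98 151 130 128 128 128 128 114  61  72  66  49
  41  45  45  46  46  45]
161 [ 40  39  58  74  72  66  88 138 134 128 129 126 131 118  64  69  72  59
  42  47  48  45  51  44]
162 [ 48  42  57  76  73  68  83 125 134 129 128 125 126 108  67  72  79  69
  47  42  44  44  45  43]
163 [ 45  42  55  76  73  74  67  92 136 131 128 128 122 113  82  69  74  67
  46  44  47  46  44  47]
167 [42 45 43 59 75 76 68 69 64 42 48 49 45 48 57 76 76 76 69 42 43 40 43 44]
168 [46 43 42 56 76 72 75 66 50 48 51 49 54 58 68 75 74 73 66 45 45 44 48 45]
169 [43 46 44 56 79 77 74 73 63 65 66 71 75 76 68 67 59 52 48 44 44 47 44 46]
```

View pics/t9.png

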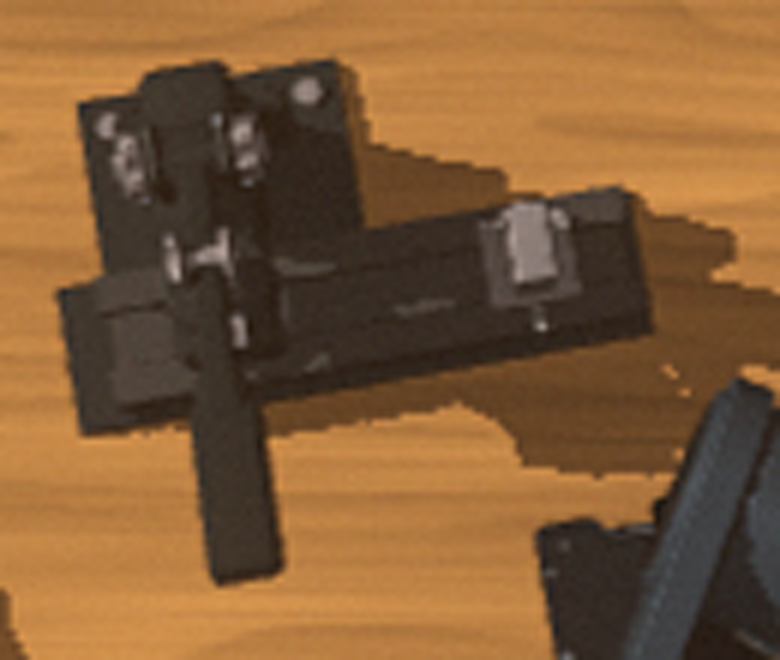

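View pics/s9.png

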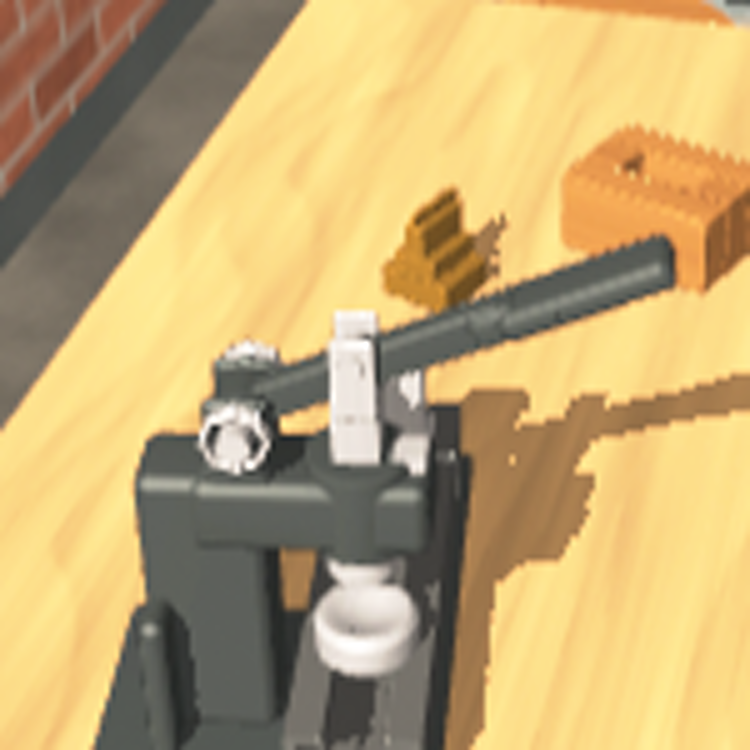

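The stop is at the line: the flange offset is about 0.2 mm and the post offset about 1 mm. It stands across the channel at (530,250) in the crop. Next is the lever.

Request:
send_rows(
  moves=[0,0,0,0.78,3.88,0,-1,0,0,0,0.78,3.88,0,-1,0,0,0,0.78,3.88,0,-1,0,0,0,0.78,3.88,0,-1,0,0,0,0.78,3.88,0,-1,0,0,0,0.78,3.88,0,-1,0,0,0,0,0,0,-1,0,0,0,0,0,0,-1],
)

```text
time_s: 20.35
position: [0.5089, 0.176, 0.3673]
tcp_rot: [[0.983, 0.181, -0.0], [0.181, -0.983, -0.0], [-0.0, 0.0, -1.0]]
force: [-0.9, -0.7, 1.1]
opening: 0.007
```

```bash
python3 chk.py 10 | head -1; python3 -c "
from h import *
print(read_state()['joint_positions'])"
```

```text
[0.50892109 0.17604794 0.36731604] [-0.93990723 -0.71214526  1.11677871] 0.007183742234963076
[ 7.02486817e+00  1.52880275e+01  8.28787612e+01 -1.70182517e-02
  8.18630571e+01  8.67468939e+01]
```

View pics/s10.png

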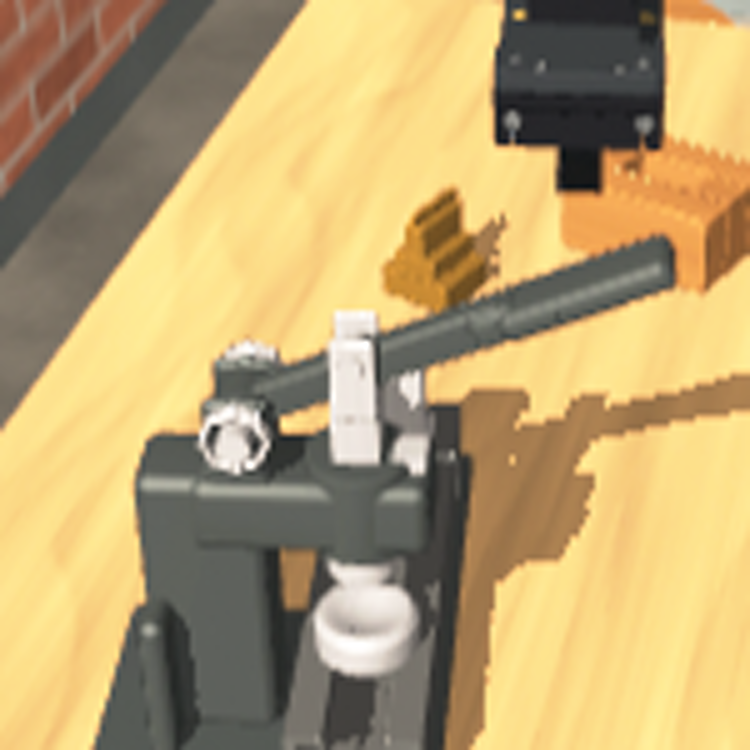

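View pics/t10.png

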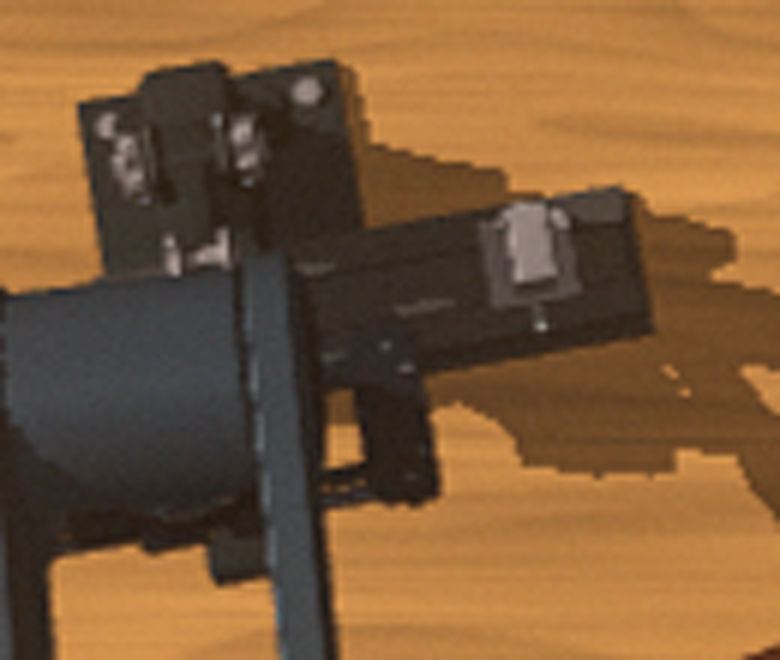

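Request:
send_rows(
  moves=[0,0,0,-0.3,0,-2,-1,0,0,0,0,0,-1.5,-1,0,0,0,0,0,-1,-1,0,0,0,0,0,-0.7,-1,0,0,0,-0.2,-0.04,-0.8,-1,0,0,0,-0.2,-0.04,-0.8,-1,0,0,0,-0.2,-0.04,-0.8,-1,0,0,0,-0.2,-0.04,-0.8,-1,0,0,0,-0.2,-0.04,-0.8,-1,0,0,0,0,0,0,-1],
)

```text
time_s: 21.45
position: [0.4961, 0.1722, 0.2758]
tcp_rot: [[0.984, 0.178, 0.0], [0.178, -0.984, -0.0], [0.0, 0.0, -1.0]]
force: [-1.8, -1.2, 5.6]
opening: 0.006
```

```bash
python3 chk.py 11 | head -1
```

```text
[0.49613024 0.17221236 0.2758097 ] [-1.83805564 -1.22439261  5.62309048] 0.005760364931477803
```

View pics/s11.png

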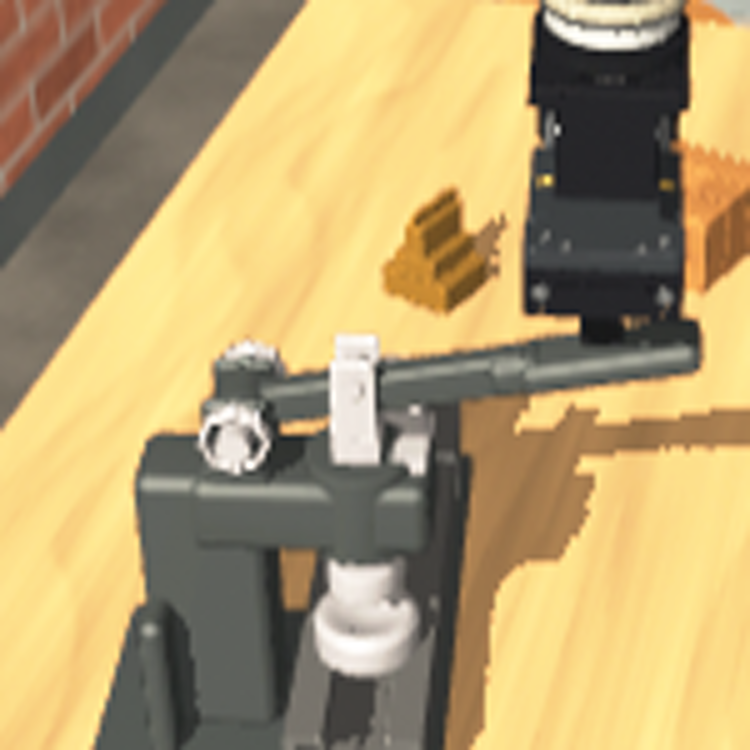

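Request:
send_rows(
  moves=[0,0,0,-0.1,-0.02,-0.8,-1,0,0,0,-0.1,-0.02,-0.8,-1,0,0,0,-0.1,-0.02,-0.8,-1,0,0,0,-0.1,0,-0.8,-1,0,0,0,0,0,-0.8,-1,0,0,0,0,0,-0.6,-1,0,0,0,0,0,-0.5,-1,0,0,0,0,0,-0.5,-1,0,0,0,0,0,0,-1],
)

```text
time_s: 22.45
position: [0.4918, 0.1715, 0.2203]
tcp_rot: [[0.984, 0.178, -0.001], [0.178, -0.984, -0.001], [-0.001, 0.001, -1.0]]
force: [-3.5, -1.3, 9.5]
opening: 0.003
```

```bash
python3 chk.py 12 | head -1
```

```text
[0.49177897 0.17147703 0.22027137] [-3.50847578 -1.2990521   9.49193223] 0.0030920225509427557
```

View pics/s12.png

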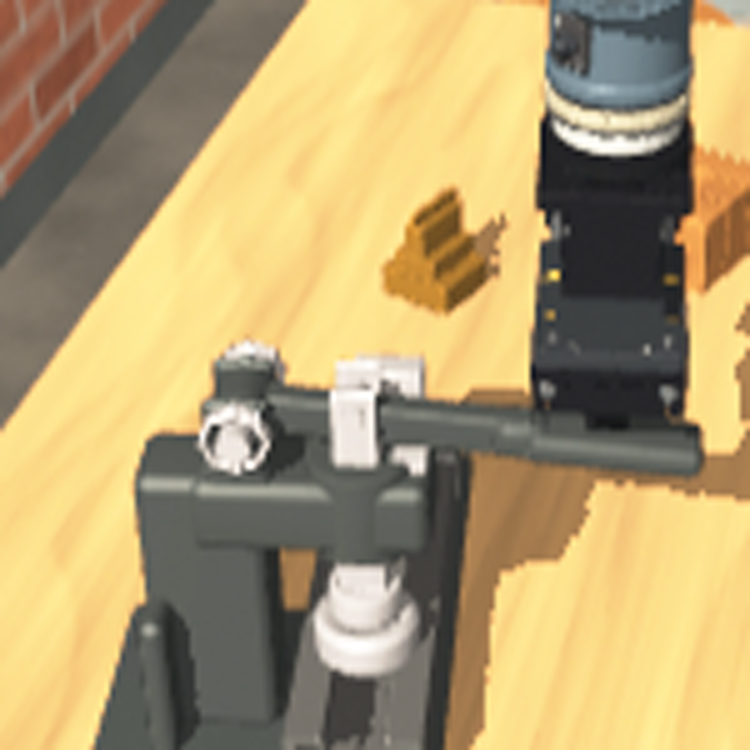

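Request:
send_rows(
  moves=[0,0,0,0,0,-0.3,-1,0,0,0,0,0,-0.3,-1,0,0,0,0,0,-0.2,-1,0,0,0,0,0,0,-1],
)

```text
time_s: 22.95
position: [0.492, 0.1715, 0.2169]
tcp_rot: [[0.984, 0.179, 0.002], [0.179, -0.984, -0.001], [0.002, 0.002, -1.0]]
force: [-11.6, -2.9, 33.8]
opening: 0.007
```

```bash
python3 chk.py 13 | head -1
```

```text
[0.4920249  0.17151271 0.21688896] [-11.58878097  -2.88443589  33.82958845] 0.00668076883649714
```

View pics/s13.png

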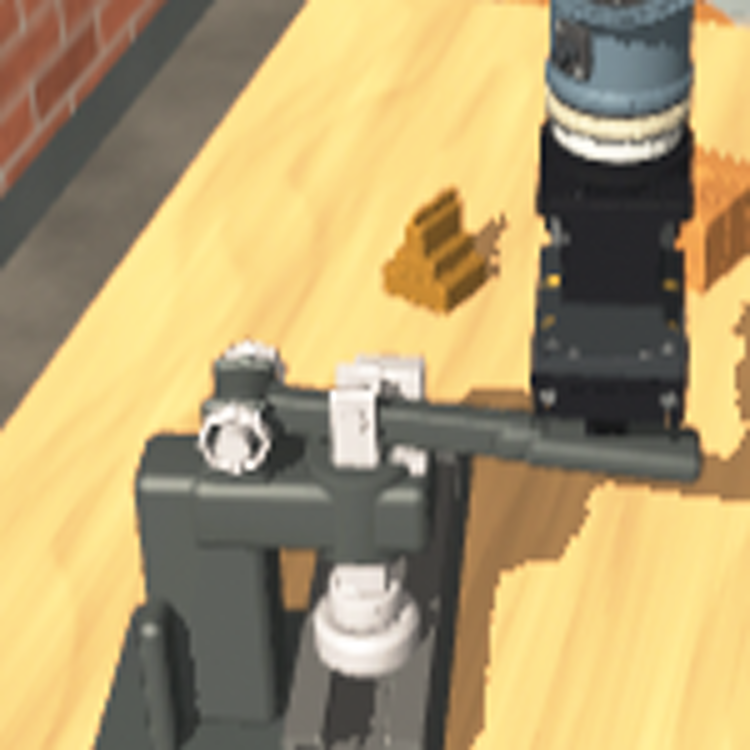

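Lever is on its stop (force jumped to 34 N with z at 0.217). Now I'll let it rise gently and retreat.

Request:
send_rows(
  moves=[0,0,0,0,0,0.8,-1,0,0,0,0.05,0,0.8,-1,0,0,0,0.1,0,0.8,-1,0,0,0,0.1,0.02,0.8,-1,0,0,0,0.1,0.02,0.8,-1,0,0,0,0.1,0.02,0.8,-1,0,0,0,0.15,0.02,0.8,-1,0,0,0,0.15,0.04,0.8,-1,0,0,0,0.2,0.04,0.8,-1,0,0,0,0.2,0.04,0.8,-1,0,0,0,0.2,0.04,0.8,-1,0,0,0,0.2,0.04,0.8,-1,0,0,0,0.2,0.04,0.8,-1,0,0,0,0,0,0.8,-1,0,0,0,0,0,1,-1,0,0,0,0,0,1.5,-1,0,0,0,0,0,2,-1,0,0,0,0,0,2,-1,0,0,0,0,0,0,-1],
)

```text
time_s: 24.95
position: [0.5101, 0.1756, 0.3907]
tcp_rot: [[0.984, 0.179, 0.004], [0.179, -0.984, 0.001], [0.004, 0.0, -1.0]]
force: [0.2, 0.8, 0.8]
opening: 0.009
```

Request:
send_rows(
  moves=[0,0,0,-0.8,-4,0,-1,0,0,0,-0.8,-4,0,-1,0,0,0,-0.8,-4,0,-1,0,0,0,-0.8,-4,0,-1,0,0,0,-0.8,-4,0,-1,0,0,0,-0.8,-4,0,-1,0,0,0,0,-4,0,-1,0,0,0,0,0,0,-1,0,0,0,0,0,0,-1],
)

```text
time_s: 25.85
position: [0.4606, -0.1047, 0.387]
tcp_rot: [[0.984, 0.176, -0.003], [0.176, -0.984, 0.002], [-0.003, -0.003, -1.0]]
force: [0.0, 0.5, -0.1]
opening: 0.007
```

```bash
python3 chk.py 14 
python3 - <<'E'
from h import *
s,t=pickle.load(open("c13.pkl","rb"))
def pj(c,X):
    K,R,tt=cal(c);p=K@(R@np.array(X)+tt);return p[:2]/p[2]
ex=np.array([.984,.178,0]);ey=np.array([-.178,.984,0]);c=np.array([.6533,.0302,.062])
for h in (.044,.040):
  for X in [(-22,12,28),(-22,-12,28),(22,-12,28)]: print(h,X,((pj(s,c+ex*X[0]/1e3+ey*X[1]/1e3+[0,0,h+X[2]/1e3])-[200,140]+.5)*5-.5).round(1))
im=cv2.imread("pics/s13.png")[330:490,320:480];cv2.imwrite("pics/s13z.png",cv2.resize(im,None,fx=4,fy=4,interpolation=cv2.INTER_CUBIC))
E
```

```text
[ 0.46057479 -0.1046737   0.38696822] [ 0.0014551   0.49800782 -0.14018941] 0.006632608397587078
159 [ 48  52  69  74  71  63  98 155 136 131 129 129 127 106  62  74  68  47
  48  47  44  47  46  46]
160 [ 44  51  64  73  73  67  99 153 132 131 126 132 129 113  59  75  69  51
  43  45  48  47  49  46]
161 [ 35  41  58  76  72  64  91 141 132 132 131 129 129 118  64  72  72  62
  42  47  44  44  47  45]
162 [ 46  42  59  77  75  69  84 124 134 132 129 128 129 109  70  72  72  68
  45  47  51  47  47  47]
163 [ 46  44  55  74  77  72  69  90 138 133 128 128 126 117  79  68  76  67
  43  46  49  47  47  44]
167 [45 46 46 57 76 70 73 70 64 43 44 51 51 51 61 74 74 79 68 42 42 44 47 46]
168 [46 44 43 56 78 74 76 66 50 51 52 56 51 60 68 75 77 75 67 48 46 45 47 44]
169 [47 46 43 56 78 74 75 72 65 66 67 71 78 72 71 66 57 52 47 48 45 45 47 49]
0.044 (-22, 12, 28) [423.7 374.1]
0.044 (-22, -12, 28) [427.  351.5]
0.044 (22, -12, 28) [356.6 349.3]
0.04 (-22, 12, 28) [423.8 379.3]
0.04 (-22, -12, 28) [427.1 356.8]
0.04 (22, -12, 28) [356.9 354.5]
```

View pics/s14.png

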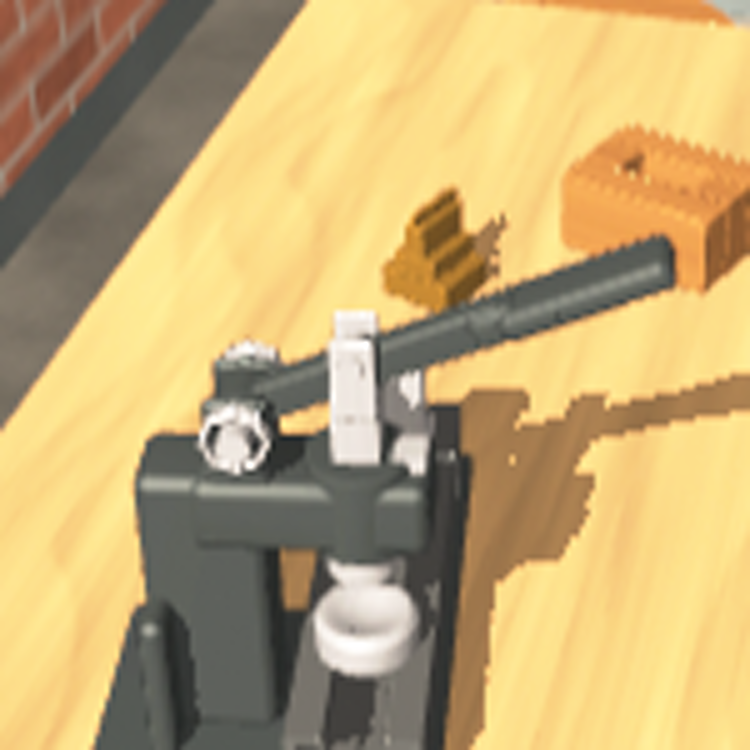

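View pics/s13z.png

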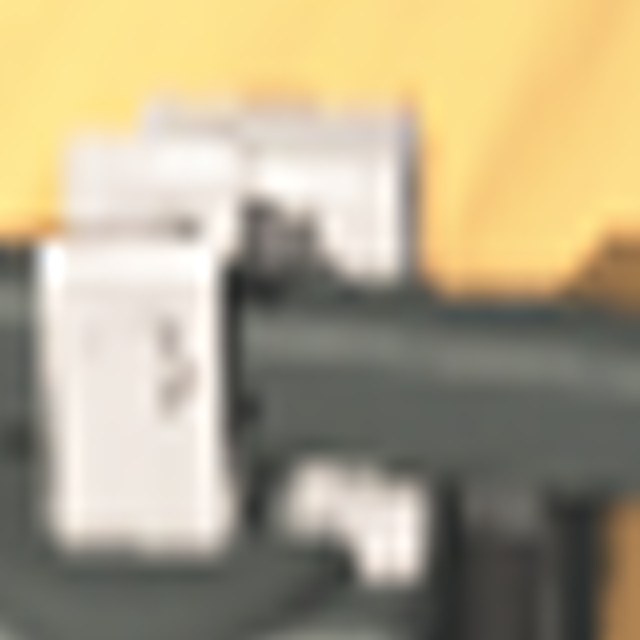

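View pics/t14.png

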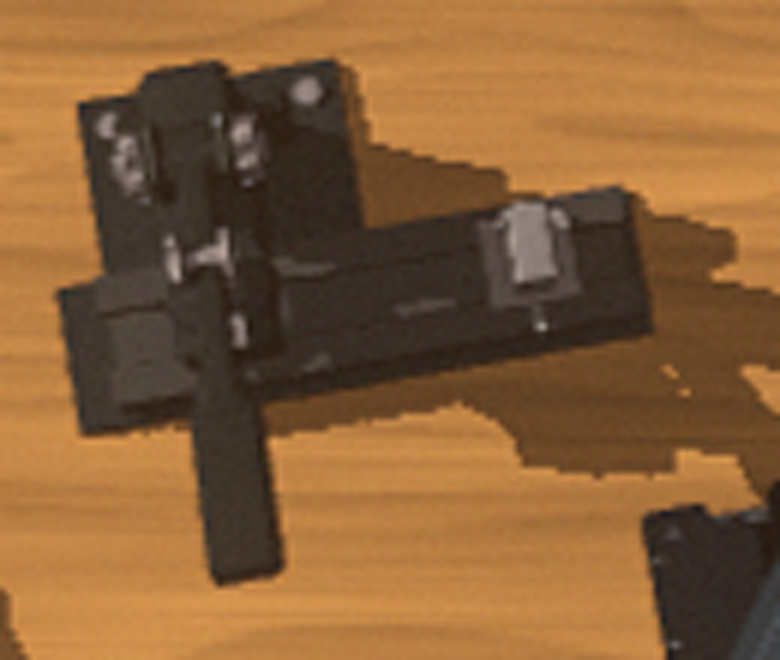

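```bash
python3 -c "
from rig import *
print(hand_in(), read_state()['time_s'])"
```

```text
the job is handed in; nothing more can be done
the job is handed in; nothing more can be done
```

The length stop is in the bed channel at the filed line, foot across the channel and caught under the lips. The press lever was then brought down to its stop and let back up. I handed the job in at about 26 s with the arm clear of everything; the highest reading I took at the wrist was about 36 N, at the lever stop.

- **Fitting:** I put the foot in lengthwise, pushed it down to about +36 mm, turned it 90° and let the spring lift it. The first placing was about 1.7 mm off the line. I gripped the stop again, pushed it down a little, slid it about 1.8 mm towards the ram and let it rise.
- **Catch check:** A pull upward on the stop met about 12 N with no rise. The caught level is about 8 mm above the turning level, which fits +44 mm against +36 mm.
- **Position check (top view):** The flange is within about 0.5 mm of the line and the post top within about 1.2 mm. Both were unchanged after the lever stroke.
- **Disagreeing check:** In the side view the post top looked about 1 pixel (3–4 mm) lower than +44 mm predicts. That is about the limit of that view and its calibration. I trusted the force and travel checks instead, since +40 mm cannot fit 8 mm of travel.
- **Lever:** The pad plateaued at 217 mm (216 mm expected) when the force jumped to 34 N. The last picture shows the lever back at rest. The other tools were not touched.

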